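# Unclamp battery test cells with a reversible ratchet

## Robot

A 6-joint arm with a two-finger parallel gripper is mounted at the origin on the work surface. World frame = base frame: x ahead of the robot, y to its left, z up, the work surface at z = 0. Lengths are in mm, angles in rad, forces in N, time in s.
With the tool pointing down it reaches from about 300 to 875 mm from the base axis. Payload 6.4 kg.
Tool frame: the origin (TCP) lies on the centre line of the jaws, within the pads' length; the fingertips stand manip.tcp_to_tips ahead of it and the grasp point (between the pads) lies 5 mm behind it (manip.tcp_to_tips is the distance from the TCP to the fingertips, in mm); z points along the fingers, y is the line along which they close (so a half turn about z gives the same grasp; the last joint's range is limited). The gripper opens to 85 mm and grips with 20 to 120 N. Pads are 22 mm wide; open, the fingers measure 114 mm over their backs; the gripper's body (76 mm by 85 mm) begins 54 mm behind the grasp point. The pads swing forward as they close: fully open they stand 13 mm farther back than shut.
Start: joints at [0.951, 0.181, 1.607, -0, 1.354, -0.206], TCP at [231.193, 526.489, 245.288] pointing down, gripper open.
Joint ranges: [-2.99, 2.99], [-0.89, 2.07], [0.3, 2.58], [-1.14, 4.28], [0, 2.63], [-3.12, 3.12]. Speed limits (rad/s): [2.57, 2.57, 3.01, 3.14, 3.14, 3.14].

## Interface

Orientations are given as a rotation vector (axis times angle).
In Python, from rig import manip, imaging, spot_in, regions_of, pinpoint gives the robot as it stands.
- The arm moves only by the shell command python3 -m pendant 'ROWS' [OPENING]. ROWS is JSON, a list of rows, each an object of numbers: "x", "y", "z": the shift along the tool's x, y, z in m; "rx", "ry", "rz": the turn, a rotation vector about the tool's x, y, z in rad. A call has 1 to 10 rows; each row is the pose to reach, as a shift and turn from the pose commanded when the call began, along the tool's axes at that moment; what a row does not reach only later rows make up. A row lasts 1/12 s, in which the tool goes at most 41.7 mm and 7.16 degrees, less where a joint would pass 70% of its speed; a pose out of reach is approached as far as the arm can. A call with a gripper value outside its range is refused whole. OPENING is the closure, from -1 (fully open) to 1 (shut), so that 0 is half open, set as the call begins (- or left out, the last holds). The fingers move at their own pace and stop on an object; the grip force is fixed at half the most. Time passes only in rows, so rows that repeat a pose let the fingers close. It gives the time, the measured TCP pose, the force, the opening and the grip force at its end, in the units of the state.
- manip.get_state(): the state, without advancing time (a new reading comes with each control period).
- imaging.get_image(name): name is "scene" or "top"; returns (picture, depth): 400x640x3 uint8, blue, green, red; 400x640 float32, mm along the optical axis (not along the pixel's ray), 0 where there is no reading.
- imaging.camera_model(name): a dict with "fx", "fy", "cx", "cy" (pixels), "k1" (the pictures are not rectified: a ray, as slopes to the right and down, at radius r is drawn at 1 + k1 r^2 times it, then the intrinsics apply), "R" (3x3) and "t" (3): a world point X has camera coordinates R X + t. Camera axes: x right, y down, z forward; pixel columns grow to the right and rows downward; lengths in mm; the calibration is good to about 2 mm. A picture is of the moment at which its call begins. camera_model takes no time and is no camera call.
- manip.hand_in(): hands the job in; it is judged then, once.
Trained networks look in the newest picture that a camera, given by its name, has taken for a name from the list of things; names that differ only in an ending like _2 or _b are one class to them, and where a whole thing is asked for, a point or a joint stands for the part that bears it (a point fixed in the world has none). Each returns a list of dicts, best first, with "p" (0 to 1); they miss things now and then, are a little off and sometimes report something else, mostly with a low value. They report only what shows in the picture. A call takes as long as a camera call. They do not tell look-alikes from the thing itself.
- spot_in(camera, name): "bbox" ([left, top, width, height] in pixels, round what is visible of it).
- regions_of(camera, name): "pixels" (400x640 bool, what is visible of it) and "bbox" ([left, top, width, height] in pixels, round what is visible of it).
- pinpoint(camera, name): "xy" ([column, row] in pixels: a listed point, or the origin of a listed thing).
The state is a dict: "clock": time; "q": joint angles; "joint_vel": joint speeds; "effort": joint torques, N m; "tcp_pos": TCP position; "eef_rot": TCP orientation; "contact_force": force on the tool from outside, world axes, zero at the start; "wrist_torque": the same for the moment, N m; "width": finger opening in mm; "grip_force": force on a finger pad.
Only numpy, scipy, OpenCV 4.12 (cv2) and the standard library are available. Lean on these libraries where they do the work, as an engineer would, in place of code of your own. Each camera call takes 0.05 s, during which the arm holds its last target. There are 200 camera calls.

## Task

Take the battery test cells out of the clamp. First isolate the test channel at the lever-lock toggle switch (lift the collar, throw the lever over to its far side and let the collar drop back), then set the ratchet's direction lever to loosen and work the ratchet handle back and forth until the sliding jaw has backed off nearly as far as it goes. Then put every cell that is in the clamp into the grey tray, each standing or lying flat on its floor; the tray may get pushed about meanwhile, and the beaker, bottle and scraper are to be left alone, as are the cells until the clamp is open.

Things in the scene. Friction and masses are not known exactly. Their poses are not given: they have to be found in the camera images.
- fixture: Cell clamp fixed to the bench: plate 115 x 300 x 15 mm with two steel jaws 176 mm long, 20 mm thick, tops 45 mm above the bench, gripping a row of standing cells. Origin at bench level in mid-row: bays at its own y = -60, 0, +60 mm, x = 0. The far jaw (face x = +15 mm) is fixed, the near one slides to -x (back at -44 mm when clamped). The ratchet stands at y = +150 mm.
- jaw (a joint): Sliding near jaw, m: 0 clamped, grows as it backs off to the fixture's -x, about 0.0143 at its stop (driven by the spindle, 5.5 mm per rad). It presses each cell through a sprung rubber pad (about 5 N); the pads follow the first 8 mm, after that the cells stand free.
- spindle (a joint): Hex-headed clamp spindle, vertical, in the middle of the ratchet head (rad): 0 clamped (it will not turn further clockwise), grows as it is loosened counter-clockwise seen from above, stop at 2.6. Turned only through the ratchet; stays where it is left; friction about 0.35 N m.
- spindle_axis (a point): Point on the vertical axis of spindle and ratchet, 60 mm above the bench, in the middle of the ratchet head's thickness (72 mm diameter, 45 to 75 mm above the bench).
- ratchet (a joint): Swing of the ratchet handle about the spindle axis (rad), counter-clockwise positive from above, stops at -0.6 and +0.6; at 0 it points along the fixture's +y. Friction about 0.25 N m, stays where left. 20 teeth: each stroke loses up to 0.314 rad before it catches; swinging back it clicks and the spindle stays.
- handle_grip (a point): Middle of the ratchet's black grip, 165 mm from the spindle axis and 60 mm above the bench. The grip is a level bar 24 mm wide, 18 mm thick, 90 mm long (115 to 205 mm from the axis), its length pointing away from the axis; nothing is below it but the bench.
- direction (a joint): Direction lever on the ratchet's neck (rad), on a vertical pivot 50 mm from the spindle axis, counter-clockwise positive from above, -0.42 to +0.42. The ratchet drives towards the side its tab points to: below -0.3 clockwise (tightens, as it starts), above +0.3 counter-clockwise (loosens). Stays where left; about 1.2 N at the tab moves it.
- thumb_tab (a point): Middle of the direction lever's upright dark tab: 9 mm thick across its swing, 16 mm long, 22 mm high (75 to 97 mm above the bench; the neck's top is at 69 mm), 44 mm from the lever's pivot, pointing outward along the handle.
- switchbox: Grey switch enclosure 90 x 70 x 55 mm, fixed to the bench; origin under its centre. The toggle stands in the middle of its top and swings in its own x-z plane.
- toggle_pivot (a point): Pivot of the toggle, in the middle of the enclosure's top, 55 mm above the bench; the pivot axis is the enclosure's y axis.
- toggle (a joint): Toggle lever (rad): 0 upright, negative leaning to the enclosure's -x (towards the robot: live, as it starts), positive to +x (isolated), stops at -0.45 and +0.45. Rod 6 mm with a 9 mm ball 62 mm from the pivot. With the collar down it cannot pass upright: the collar meets two small gates (top 30 mm above the pivot, 16 mm wide overall). Stays where left; 1 N moves it.
- collar (a joint): Locking collar that slides along the toggle's rod (m): 0 down (locked), 0.012 fully up. A spring pushes it down with 1.6 N, 4 N at the top. It must be up by 9 mm or more while the lever passes upright.
- collar_grip (a point): Middle of the collar's round aluminium grip: 20 mm diameter, 15 mm high along the rod, 39 mm from the pivot when down. Room for fingers on the two sides along the enclosure's y.
- cell0: Prismatic battery test cell, aluminium with a white band and two small terminals 4 mm high on top: 30 (x) x 44 (y) x 75 (z) mm, about 0.19 kg. Origin in the middle of its underside, z up; at the start it stands in a bay of the clamp with its underside 15 mm above the bench and its axes along the fixture's. May be absent.
- cell1: Prismatic battery test cell, aluminium with a white band and two small terminals 4 mm high on top: 30 (x) x 44 (y) x 75 (z) mm, about 0.19 kg. Origin in the middle of its underside, z up; at the start it stands in a bay of the clamp with its underside 15 mm above the bench and its axes along the fixture's. May be absent.
- cell2: Prismatic battery test cell, aluminium with a white band and two small terminals 4 mm high on top: 30 (x) x 44 (y) x 75 (z) mm, about 0.19 kg. Origin in the middle of its underside, z up; at the start it stands in a bay of the clamp with its underside 15 mm above the bench and its axes along the fixture's. May be absent.
- tray: Loose grey open tray, outside 130 (x) x 200 (y) mm, 30 mm high, walls and floor 4 mm, 0.9 kg; origin under its centre.
- beaker: Glass beaker, 64 mm across, 80 mm high, a bystander; origin under its centre.
- bottle: Small white bottle, 52 mm across, 100 mm high, a bystander; origin under its centre.
- scraper: Flat steel scraper with a wooden handle, 160 mm long, lying on the bench, a bystander.
Not all that is in view belongs to the job. Leave any black look-alike of the cell1 alone. What is shaped like the cell2 but red or turquoise is not meant.

How it is judged (in metres and radians):
On the way, in this order (a step that is already met when the one before it is completed fails the run):
1. the toggle is thrown to its far side and its collar is down again (value of joint toggle above 0.3 rad and value of joint collar below 0.003 m), for 0.2 s.
2. the ratchet's direction lever is set to loosen (value of joint direction above 0.25 rad), for 0.2 s.
3. the spindle is loosened and the jaw has backed off (value of joint spindle above 2 rad), for 0.2 s.
At the end, for the whole second after the job is handed in: The toggle is beyond +0.3 rad with its collar down (under 3 mm), the spindle beyond 2.0 rad, and every present cell rests in the tray, standing or lying flat (within about 9 degrees) on its floor, at rest and released (all of step 1 and value of joint spindle above 2 rad and angle between tray's own z axis and vertical below 0.1 rad and x of cell0 in the frame of tray between -0.064 and 0.064 m and y of cell0 in the frame of tray between -0.099 and 0.099 m and z of cell0 in the frame of tray between -0.005 and 0.035 m and (angle between cell0's own z axis and vertical below 0.15 rad or angle between cell0's own z axis and vertical between 1.42 and 1.72 rad) and linear speed of each of cell0, cell1, cell2 below 0.02 m/s and x of cell1 in the frame of tray between -0.064 and 0.064 m and y of cell1 in the frame of tray between -0.099 and 0.099 m and z of cell1 in the frame of tray between -0.005 and 0.035 m and (angle between cell1's own z axis and vertical below 0.15 rad or angle between cell1's own z axis and vertical between 1.42 and 1.72 rad) and x of cell2 in the frame of tray between -0.064 and 0.064 m and y of cell2 in the frame of tray between -0.099 and 0.099 m and z of cell2 in the frame of tray between -0.005 and 0.035 m and (angle between cell2's own z axis and vertical below 0.15 rad or angle between cell2's own z axis and vertical between 1.42 and 1.72 rad)); the robot touches nothing.
It fails at once if a cell was shifted by more than 2 cm before the clamp was open (value of joint spindle below 1.9 rad and distance of any of cell0, cell1, cell2 from where it was at the start of the episode above 0.02 m).
It fails at once if the beaker was moved by more than 5 cm (distance of beaker from where it was at the start of the episode above 0.05 m).
It fails at once if the bottle was moved by more than 5 cm (distance of bottle from where it was at the start of the episode above 0.05 m).
It fails at once if the scraper was moved by more than 5 cm (distance of scraper from where it was at the start of the episode above 0.05 m).
Of cell0, cell1, cell2 only 2 to 3 are there at a start; the rules pass over those that are not, and their reading is None.
At some moment in a run one of tray may be knocked a few centimetres aside while the robot is not near it.
Once in a run the grip may slacken for a moment while it holds something.
It also fails if it takes over 210 s, if anything falls off the work surface, if the arm or the gripper's body presses on something with over 40 N, if the wrist force passes 120 N, or if a joint passes its speed limit or range.

## Working session

There is one attempt and no reset: what is moved stays moved. The work goes in short steps, Python scripts to look and compute and a shell command to move; the robot and the scene stay as the last step left them, time stands still between calls to the robot, and variables do not carry over. Pictures are saved under pics/ and viewed, at most 14 in all, crops included, and the job is handed in when it is done.

```bash
ls; mkdir -p pics
cat > h.py <<'E'
import numpy as np, cv2
from scipy.spatial.transform import Rotation as Ro
from rig import manip, imaging, spot_in, regions_of, pinpoint
def ray(cam,uv):
    m=imaging.camera_model(cam);K=np.array([[m['fx'],0,m['cx']],[0,m['fy'],m['cy']],[0,0,1.]])
    n=cv2.undistortPoints(np.array([[uv]],float),K,np.array([m['k1'],0,0,0,0.]))[0,0]
    R=np.array(m['R']);t=np.array(m['t']);return -R.T@t, R.T@np.array([n[0],n[1],1])
def at_z(cam,uv,z):
    o,d=ray(cam,uv);return o+d*(z-o[2])/d[2]
def at_d(cam,uv,dep):
    o,d=ray(cam,uv);return o+d*dep
def proj(cam,X):
    m=imaging.camera_model(cam);p=np.array(m['R'])@np.array(X)+np.array(m['t']);n=p[:2]/p[2];n=n*(1+m['k1']*(n@n))
    return np.array([m['fx']*n[0]+m['cx'],m['fy']*n[1]+m['cy']])
def tri(a,ua,b,ub):
    o1,d1=ray(a,ua);o2,d2=ray(b,ub);s=np.linalg.lstsq(np.c_[d1,-d2],o2-o1,rcond=None)[0]
    p,q=o1+s[0]*d1,o2+s[1]*d2;return (p+q)/2,np.linalg.norm(p-q)
def togo(X,rot=None):
    "tool-frame shift (m) and turn to reach world X (mm)"
    s=manip.get_state();R=Ro.from_rotvec(s['eef_rot']);d=R.inv().apply(np.array(X)-s['tcp_pos'])/1000
    return d.round(4), (None if rot is None else (R.inv()*rot).as_rotvec().round(4))
E
python3 - <<'E'
from h import *
for c in ('scene','top'):
    im,d=imaging.get_image(c);cv2.imwrite(f'pics/{c}0.png',im)
    m=imaging.camera_model(c);print(c,-np.array(m['R']).T@m['t'],m['fx'])
    for n in ['fixture','spindle_axis','handle_grip','thumb_tab','switchbox','toggle_pivot','collar_grip','cell0','tray','beaker','bottle','scraper']:
        print(n,[(np.round(r['xy']),round(r['p'],2)) for r in pinpoint(c,n)[:5]])
s=manip.get_state();print(s,manip.tcp_to_tips);print(Ro.from_rotvec(s['eef_rot']).as_matrix().round(3))
E
```

```text
pics
scene [956.28842505 237.68082935 799.51662789] 394.07857457668325
fixture [(array([318., 209.]), 0.74)]
spindle_axis [(array([378., 220.]), 0.7)]
handle_grip [(array([250., 285.]), 0.65), (array([454., 227.]), 0.56)]
thumb_tab [(array([424., 228.]), 0.51), (array([243., 211.]), 0.21)]
switchbox [(array([246., 226.]), 0.6)]
toggle_pivot [(array([244., 212.]), 0.94), (array([295., 200.]), 0.48)]
collar_grip [(array([246., 197.]), 0.47)]
cell0 [(array([358., 171.]), 0.95), (array([320., 150.]), 0.83), (array([343., 214.]), 0.8), (array([293., 196.]), 0.65), (array([393., 193.]), 0.65)]
tray [(array([239., 140.]), 0.84)]
beaker [(array([339., 327.]), 0.66)]
bottle [(array([198., 205.]), 0.84)]
scraper [(array([251., 283.]), 0.83), (array([194., 206.]), 0.48)]
top [451.79682421 -16.79539396 955.32595622] 392.90443135821664
fixture [(array([322., 229.]), 0.56), (array([296., 225.]), 0.34)]
spindle_axis [(array([257., 233.]), 0.74), (array([376., 179.]), 0.52)]
handle_grip [(array([188., 263.]), 0.71)]
thumb_tab [(array([330., 134.]), 0.57), (array([212., 242.]), 0.44)]
switchbox [(arr
[... 442 characters left out ...]
,  1.60697885e+00,  4.36100974e-05,
        1.35376581e+00, -2.06282943e-01]), 'joint_vel': array([ 0.00106694, -0.00034889, -0.00011116,  0.00048972, -0.00257279,
       -0.00052971]), 'effort': array([-1.34984180e-04, -4.44846082e+01, -3.51667857e+01, -3.05727108e-04,
        9.15782839e-04, -4.37455844e-05]), 'tcp_pos': array([231.18926027, 526.51651796, 245.30021287]), 'eef_rot': array([-6.45383086e-01, -3.07456792e+00, -9.97795852e-05]), 'contact_force': array([ 0.57823866, -0.1128185 ,  0.73438771]), 'wrist_torque': array([ 0.0258523 , -0.06174231,  0.01909704]), 'grip_force': 0.0, 'width': 85.28031660418586} 14.0
[[-0.916  0.402 -0.   ]
 [ 0.402  0.916  0.   ]
 [ 0.     0.    -1.   ]]
```

View pics/scene0.png

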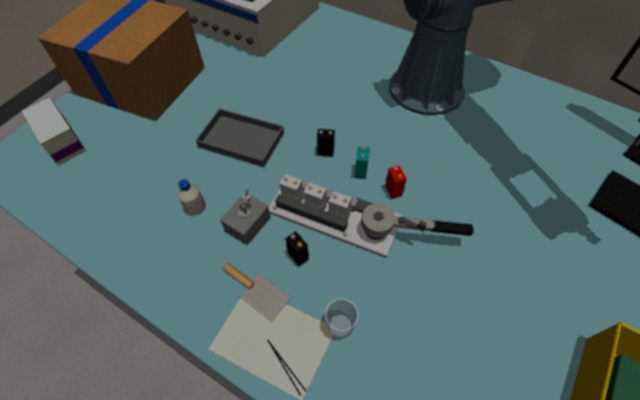

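View pics/top0.png

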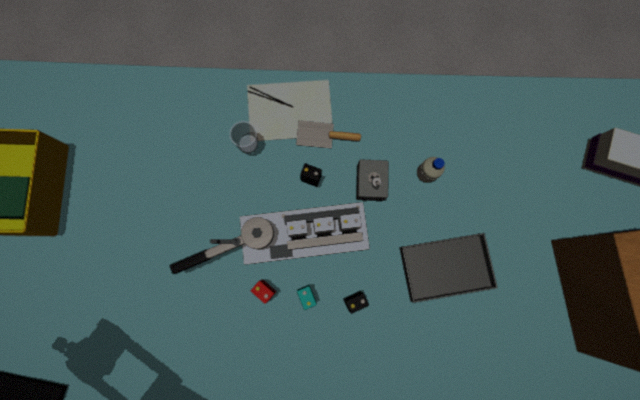

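The scene shows the clamp with three white-banded cells (top 297,228 / 323,225 / 350,222). The black (311,174; 356,301), turquoise (307,297) and red (263,291) ones are decoys. The switchbox is at top (373,180), the tray at (447,267) and the handle at (190,263). Next I'll measure these with enlarged crops.

Run:
```python
from h import *
it,dt=imaging.get_image('top');is_,ds=imaging.get_image('scene')
a=cv2.resize(it[150:280,165:375],None,fx=3.8,fy=3.8,interpolation=3)[:300]
t=cv2.resize(it[190:285,165:375],(800,362),interpolation=3)
b=cv2.resize(is_[180:250,210:280],(238,238),interpolation=3);c=cv2.resize(it[155:205,350:400],(238,238),interpolation=3)
d=cv2.resize(is_[200:240,350:445],(324,137),interpolation=3)
o=np.zeros((600,800,3),np.uint8);o[:362]=t;o[362:,:238]=b;o[362:,238:476]=c;o[362:499,476:]=d
cv2.imwrite('pics/crop1.png',o)
def pc(cam,name,dep,z0,z1,k=0):
    r=regions_of(cam,name)[k];m=r['pixels'];v,u=np.nonzero(m&(dep>0))
    P=np.array([at_d(cam,(x,y),dep[y,x]) for x,y in zip(u,v)]);s=P[(P[:,2]>z0)&(P[:,2]<z1)]
    print(name,r['p'],r['bbox'],len(s),np.percentile(P[:,2],[5,50,95]).round());return s
def rect(s,l):
    r=cv2.minAreaRect(s[:,:2].astype(np.float32));print(l,'rect',np.round(r[0],1),np.round(r[1],1),round(r[2],1),'mean',s.mean(0).round(1))
for r in regions_of('top','cell0'):print('cellreg',r['p'],r['bbox'])
s=pc('top','tray',dt,-5,60);rect(s,'tray')
s=pc('top','switchbox',dt,45,62);rect(s,'box')
s=pc('top','fixture',dt,5,22);rect(s,'plate')
s=pc('top','handle_grip',dt,60,85);rect(s,'ratchet')
for n in ['beaker','bottle']: rect(pc('top',n,dt,2,120),n)
for n,z in [('spindle_axis',60),('handle_grip',60),('thumb_tab',86),('toggle_pivot',55),('collar_grip',90)]:
    A=pinpoint('top',n);B=pinpoint('scene',n)
    for x in A[:2]: print(n,'top',x['xy'],at_z('top',x['xy'],z).round(1))
    for y in B[:2]: print(n,'scene',y['xy'],at_z('scene',y['xy'],z).round(1))
    if A and B: print('   tri',[ (tri('top',x['xy'],'scene',y['xy'])[0].round(1),tri('top',x['xy'],'scene',y['xy'])[1].round(1)) for x in A[:2] for y in B[:2]])
```

```text
cellreg 0.95 [300.0, 161.8, 21.0, 21.9]
cellreg 0.89 [339.3, 215.3, 21.9, 13.9]
cellreg 0.89 [249.3, 281.1, 28.6, 20.7]
cellreg 0.84 [311.6, 217.9, 22.9, 19.7]
cellreg 0.81 [285.9, 217.0, 21.2, 18.9]
cellreg 0.72 [372.4, 178.3, 5.3, 4.7]
cellreg 0.68 [294.8, 285.8, 23.4, 21.4]
cellreg 0.57 [340.0, 288.6, 28.8, 26.1]Traceback (most recent call last):
  File "<stdin>", line 16, in <module>
  File "<stdin>", line 11, in pc
  File "h.py", line 11, in at_d
    o,d=ray(cam,uv);return o+d*dep
        ~~~^^^^^^^^
  File "h.py", line 5, in ray
    m=imaging.camera_model(cam);K=np.array([[m['fx'],0,m['cx']],[0,m['fy'],m['cy']],[0,0,1.]])
ValueError: time passes only in moves, steps and waits
```

View pics/crop1.png

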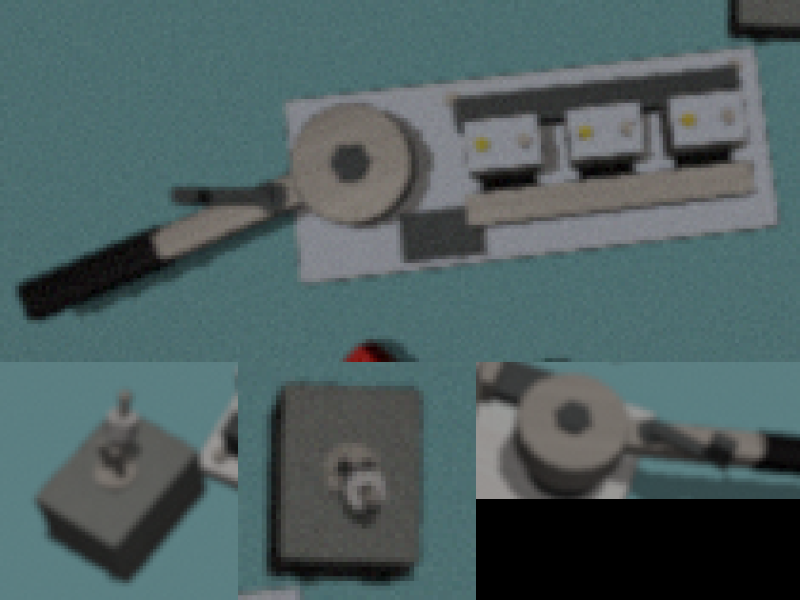

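The crop shows three white cells in the clamp, the ratchet handle to the left, the direction lever with its tab at about (180,193) in the crop, and the toggle leaning toward the robot. I'll cache the camera models and vectorise.

```bash
python3 - <<'E'
s=open('h.py').read()
s=s.replace("def ray(","from functools import lru_cache\ncm=lru_cache(None)(lambda c:imaging.camera_model(c))\ndef ray(").replace("m=imaging.camera_model(cam)","m=cm(cam)")
s+='''
def cloud(cam,mask,dep):
    v,u=np.nonzero(mask&(dep>0));m=cm(cam);K=np.array([[m['fx'],0,m['cx']],[0,m['fy'],m['cy']],[0,0,1.]])
    n=cv2.undistortPoints(np.c_[u,v][:,None].astype(float),K,np.array([m['k1'],0,0,0,0.]))[:,0]
    return (np.c_[n,np.ones(len(n))]*dep[v,u][:,None]-np.array(m['t']))@np.array(m['R'])
def rect(s,l):
    r=cv2.minAreaRect(s[:,:2].astype(np.float32));print(l,len(s),'rect',np.round(r[0],1),np.round(r[1],1),round(r[2],1),'mean',s.mean(0).round(1))
'''
open('h.py','w').write(s)
E
python3 - <<'E'
from h import *
it,dt=imaging.get_image('top');is_,ds=imaging.get_image('scene')
def box(u0,u1,v0,v1):
    m=np.zeros((400,640),bool);m[v0:v1,u0:u1]=1;return m
def pc(l,m,z0,z1,cam='top',dep=dt):
    s=cloud(cam,m,dep);s=s[(s[:,2]>z0)&(s[:,2]<z1)]
    if len(s)>4: rect(s,l)
pc('bench',box(100,200,100,130),-30,30)
pc('tray',regions_of('top','tray')[0]['pixels'],-5,60)
pc('traytop',box(395,505,225,310),22,45)
pc('box',box(350,395,150,210),48,62)
pc('toggle',box(350,395,150,210),75,130)
pc('plate',box(230,375,195,270),8,24)
pc('cells',box(280,366,205,240),84,100)
for i,(a,b) in enumerate([(284,309),(311,336),(338,364)]): pc(f'cell{i}',box(a,b,208,240),84,93)
pc('jaws',box(270,366,200,260),38,52)
pc('ratchet',box(235,280,212,255),66,84)
pc('grip',box(165,210,240,280),60,80)
pc('tab',box(205,232,230,250),82,110)
for n in ['beaker','bottle']: pc(n,regions_of('top',n)[0]['pixels'],2,120)
for n,z in [('spindle_axis',60),('handle_grip',60),('thumb_tab',86),('toggle_pivot',55),('collar_grip',90)]:
    A=pinpoint('top',n)[:2];B=pinpoint('scene',n)[:2]
    for x in A: print(n,'top',x['xy'].round() if hasattr(x['xy'],'round') else x['xy'],at_z('top',x['xy'],z).round(1))
    for y in B: print(n,'scene',at_z('scene',y['xy'],z).round(1))
    for x in A:
        for y in B:
            p,e=tri('top',x['xy'],'scene',y['xy'])
            if e<12: print('   tri',p.round(1),round(e,1))
E
```

```text
bench 2988 rect [818.4 390.9] [ 79.8 248.8] 1.7 mean [8.183e+02 3.906e+02 7.000e-01]
tray 5088 rect [ 455.3 -352. ] [138.7 217.3] 10.4 mean [ 454.  -349.6    8.7]
traytop 641 rect [ 454.2 -344.7] [131.5 202.8] 10.7 mean [ 450.7 -350.6   29.7]
box 1033 rect [ 643.2 -163.6] [ 71.3 118.7] 86.9 mean [ 656.  -163.5   55.9]
toggle 81 rect [ 643.8 -164. ] [18.2 29. ] 84.8 mean [ 641.6 -162.9  100. ]
plate 2618 rect [539.5 -17.1] [133.  326.3] 8.2 mean [522.7  -5.2  16. ]
cells 809 rect [542.5 -48.6] [ 30.3 163.7] 8.0 mean [542.  -48.4  91. ]
cell0 242 rect [533.9  10.8] [30.1 43.6] 7.7 mean [533.6  10.9  90.5]
cell1 231 rect [542.5 -48.6] [30. 44.] 7.9 mean [541.6 -48.4  90.4]
cell2 225 rect [ 550.9 -107.8] [30.2 44. ] 7.4 mean [ 550.5 -107.    90.3]
jaws 1369 rect [535.5 -30.5] [ 79.3 212.8] 7.9 mean [533.3 -49.   45.5]
ratchet 887 rect [521.9 105.7] [83.1 69.9] 87.8 mean [519.4 102.6  75.6]
grip 464 rect [456.8 244.5] [24.6 94.4] 23.7 mean [455.9 244.9  69.1]
tab 36 rect [500.6 188.9] [16.4  8.4] 85.9 mean [500.2 187.9  96.2]
beaker 683 rect [747.  140.4] [60.1 60.6] 3.6 mean [752.4 143.6
[... 170 characters left out ...]
60. ]
spindle_axis scene [570.2 -22.   60. ]
   tri [515.1 103.2  54.5] 8.4
handle_grip top [186.0, 262.2] [453.2 255.8  60. ]
handle_grip top [377.1, 180.8] [ 649.  -172.8   60. ]
handle_grip scene [454.3 252.8  60. ]
handle_grip scene [ 628.6 -175.9   60. ]
   tri [453.8 254.2  60.5] 3.0
   tri [ 641.4 -165.1   85.8] 7.3
thumb_tab top [215.0, 241.6] [498.7 188.5  86. ]
thumb_tab scene [501.5 190.5  86. ]
   tri [498.8 189.9  81.4] 0.7
toggle_pivot top [374.9, 177.4] [ 658.2 -168.5   55. ]
toggle_pivot scene [ 652.  -174.8   55. ]
   tri [ 656.2 -167.5   66.3] 2.1
collar_grip top [377.2, 178.6] [ 647.5 -167.8   90. ]
collar_grip scene [ 640.1 -162.7   90. ]
   tri [ 644.1 -163.4   95.7] 7.8
```

```bash
cat >> h.py <<'E'
def pose(yaw,tilt):
    "tool down, tool x = -(bench dir yaw), tilted about its y so tool z = -(sin(tilt) ex + cos(tilt) ez)"
    return Ro.from_euler('z',yaw)*Ro.from_euler('y',tilt)*Ro.from_matrix(np.diag([-1,1,-1.]))
E
python3 - <<'E'
from h import *
it,dt=imaging.get_image('top')
m=np.zeros((400,640),bool);m[145:215,345:400]=1
P=cloud('top',m,dt)
b=P[(abs(P[:,2]-55.5)<3)&(abs(P[:,1]+165)<45)&(abs(P[:,0]-655)<55)]
rect(b,'box')
r=cv2.minAreaRect(b[:,:2].astype(np.float32));print(r)
for z0,z1 in [(80,92),(92,100),(100,107),(107,118)]:
    t=P[(P[:,2]>z0)&(P[:,2]<z1)&(abs(P[:,0]-650)<40)]
    if len(t): print(z0,len(t),t.mean(0).round(1),t.min(0).round(1),t.max(0).round(1))
yaw=np.deg2rad(r[2]-90 if r[2]>45 else r[2]); print('yaw',yaw)
p=np.array([r[0][0],r[0][1],55]);print(togo([*p[:2],245.],pose(yaw,0)))
E
```

```text
box 930 rect [ 657.1 -164.6] [69.7 90. ] 88.2 mean [ 656.9 -163.9   55.9]
((657.0504150390625, -164.57363891601562), (69.65557861328125, 89.99983215332031), 88.21849822998047)
80 14 [ 655.6 -162.4   84.8] [ 646.7 -172.3   80.3] [ 660.  -156.1   89.2]
92 32 [ 639.  -161.7   97.7] [ 630.8 -172.7   93.7] [ 650.3 -154.7   99.9]
100 22 [ 643.4 -164.3  101.7] [ 638.4 -172.2  100.1] [ 648.6 -156.4  106.1]
107 12 [ 632.4 -163.7  116. ] [ 629.2 -167.3  114.4] [ 636.4 -160.4  117.2]
yaw -0.031093071516947627
(array([-6.678e-01, -4.615e-01,  3.000e-04]), array([-0.    , -0.    , -0.3827]))
```

```bash
python3 -m pendant '[{"x":-0.334,"y":-0.231},{"x":-0.334,"y":-0.231},{"x":-0.334,"y":-0.231},{"x":-0.334,"y":-0.231},{"x":-0.334,"y":-0.231},{"x":-0.334,"y":-0.231},{"x":-0.334,"y":-0.231},{"x":-0.334,"y":-0.231},{"x":-0.334,"y":-0.231},{"x":-0.334,"y":-0.231}]' 0.1
python3 -m pendant '[{"x":-0.334,"y":-0.231},{"x":-0.334,"y":-0.231},{"x":-0.334,"y":-0.231},{"x":-0.334,"y":-0.231},{"x":-0.334,"y":-0.231},{"x":-0.334,"y":-0.231},{"x":-0.334,"y":-0.231},{"x":-0.334,"y":-0.231},{"x":-0.334,"y":-0.231},{"x":-0.334,"y":-0.231}]'
python3 - <<'E'
from h import *
s=manip.get_state();print(s['tcp_pos'],s['width'],s['contact_force'])
r=np.array([np.sin(-.45)*np.cos(-.031),np.sin(-.45)*np.sin(-.031),np.cos(.45)]);p=np.array([657,-164.6,55])
print(togo(p+r*120,pose(-.031,-.45)))
E
```

```text
[231.18457021 526.4873325  245.25114127] 85.12743021279586 [ 0.26667913 -0.92063213 -0.29067345]
(array([-0.6193, -0.4811,  0.0822]), array([-0.0862, -0.4445, -0.3762]))schema error: expected keys x, y, z, rx, ry, rz
schema error: expected keys x, y, z, rx, ry, rz
```

```bash
python3 -m pendant '[{"x":-0.334,"y":-0.231,"z":0,"rx":0,"ry":0,"rz":0},{"x":-0.334,"y":-0.231,"z":0,"rx":0,"ry":0,"rz":0},{"x":-0.334,"y":-0.231,"z":0,"rx":0,"ry":0,"rz":0},{"x":-0.334,"y":-0.231,"z":0,"rx":0,"ry":0,"rz":0},{"x":-0.334,"y":-0.231,"z":0,"rx":0,"ry":0,"rz":0},{"x":-0.334,"y":-0.231,"z":0,"rx":0,"ry":0,"rz":0},{"x":-0.334,"y":-0.231,"z":0,"rx":0,"ry":0,"rz":0},{"x":-0.334,"y":-0.231,"z":0,"rx":0,"ry":0,"rz":0},{"x":-0.334,"y":-0.231,"z":0,"rx":0,"ry":0,"rz":0},{"x":-0.334,"y":-0.231,"z":0,"rx":0,"ry":0,"rz":0}]' 0.1
python3 -m pendant '[{"x":-0.285,"y":-0.25,"z":0,"rx":0,"ry":0,"rz":-0.38},{"x":-0.285,"y":-0.25,"z":0,"rx":0,"ry":0,"rz":-0.38},{"x":-0.285,"y":-0.25,"z":0,"rx":0,"ry":0,"rz":-0.38},{"x":-0.285,"y":-0.25,"z":0,"rx":0,"ry":0,"rz":-0.38},{"x":-0.285,"y":-0.25,"z":0,"rx":0,"ry":0,"rz":-0.38},{"x":-0.285,"y":-0.25,"z":0,"rx":0,"ry":0,"rz":-0.38},{"x":-0.285,"y":-0.25,"z":0,"rx":0,"ry":0,"rz":-0.38},{"x":-0.285,"y":-0.25,"z":0,"rx":0,"ry":0,"rz":-0.38},{"x":-0.285,"y":-0.25,"z":0,"rx":0,"ry":0,"rz":-0.38},{"x":-0.285,"y":-0.25,"z":0,"rx":0,"ry":0,"rz":-0.38}]'
python3 - <<'E'
from h import *
s=manip.get_state();print(s['tcp_pos'],s['width'],s['contact_force'])
r=np.array([np.sin(-.45)*np.cos(-.031),np.sin(-.45)*np.sin(-.031),np.cos(.45)]);p=np.array([657,-164.6,55])
print(togo(p+r*110,pose(-.031,-.45)))
E
```

```text
clock: 3.13
tcp_pos: [445.5, 177.9, 245.7]
eef_rot: [0.647, 3.073, -0.0]
contact_force: [0.1, 0.4, -0.7]
width: 38.9
grip_force: 0.0
clock: 3.97
tcp_pos: [605.8, -167.9, 245.1]
eef_rot: [0.058, 3.14, -0.003]
contact_force: [-0.6, 0.2, 0.3]
width: 38.3
grip_force: 0.0
[ 605.75966076 -167.92571123  245.13663399] 38.34384227851778 [-0.5811021   0.24214587  0.2553728 ]
(array([-0.0031,  0.0051,  0.0911]), array([-0.0032, -0.4489, -0.0056]))
```

```bash
python3 -m pendant '[{"x":-0.003,"y":0.005,"z":0.03,"rx":-0.003,"ry":-0.449,"rz":-0.006},{"x":-0.003,"y":0.005,"z":0.06,"rx":-0.003,"ry":-0.449,"rz":-0.006},{"x":-0.003,"y":0.005,"z":0.091,"rx":-0.003,"ry":-0.449,"rz":-0.006},{"x":-0.003,"y":0.005,"z":0.091,"rx":-0.003,"ry":-0.449,"rz":-0.006},{"x":-0.003,"y":0.005,"z":0.091,"rx":-0.003,"ry":-0.449,"rz":-0.006},{"x":-0.003,"y":0.005,"z":0.091,"rx":-0.003,"ry":-0.449,"rz":-0.006},{"x":-0.003,"y":0.005,"z":0.091,"rx":-0.003,"ry":-0.449,"rz":-0.006}]'
python3 - <<'E'
from h import *
imaging.get_image('scene');im,_=imaging.get_image('scene');im2,_=imaging.get_image('top')
a=cv2.resize(im[150:260,190:300],(400,400));b=cv2.resize(im2[140:220,335:415],(400,400));cv2.imwrite('pics/t1.png',np.hstack([a,b]))
r=np.array([np.sin(-.45)*np.cos(-.031),np.sin(-.45)*np.sin(-.031),np.cos(.45)]);p=np.array([657,-164.6,55])
print(togo(p+r*39,pose(-.031,-.45)))
E
```

```text
clock: 4.55
tcp_pos: [609.5, -159.1, 156.8]
eef_rot: [0.037, 2.691, -0.009]
contact_force: [0.3, -0.9, 0.2]
width: 38.4
grip_force: 0.0
(array([ 0.002 , -0.0044,  0.0732]), array([0.0014, 0.0018, 0.0043]))
```

View pics/t1.png

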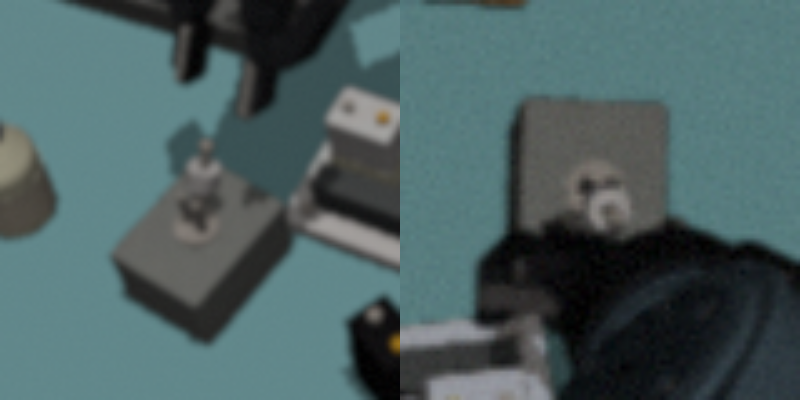

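```bash
python3 -m pendant '[{"x":0.002,"y":-0.0044,"z":0.01,"rx":0,"ry":0,"rz":0.004},{"x":0.002,"y":-0.0044,"z":0.02,"rx":0,"ry":0,"rz":0.004},{"x":0.002,"y":-0.0044,"z":0.032,"rx":0,"ry":0,"rz":0.004},{"x":0.002,"y":-0.0044,"z":0.045,"rx":0,"ry":0,"rz":0.004},{"x":0.002,"y":-0.0044,"z":0.058,"rx":0,"ry":0,"rz":0.004},{"x":0.002,"y":-0.0044,"z":0.068,"rx":0,"ry":0,"rz":0.004},{"x":0.002,"y":-0.0044,"z":0.073,"rx":0,"ry":0,"rz":0.004},{"x":0.002,"y":-0.0044,"z":0.073,"rx":0,"ry":0,"rz":0.004},{"x":0.002,"y":-0.0044,"z":0.073,"rx":0,"ry":0,"rz":0.004}]'
python3 - <<'E'
from h import *
r=np.array([np.sin(-.45)*np.cos(-.031),np.sin(-.45)*np.sin(-.031),np.cos(.45)]);p=np.array([657,-164.6,55])
print(togo(p+r*39,pose(-.031,-.45)))
E
```

```text
clock: 5.45
tcp_pos: [637.4, -162.9, 87.2]
eef_rot: [0.043, 2.693, -0.004]
contact_force: [-0.6, -0.4, -0.2]
width: 38.4
grip_force: 0.0
(array([-0.0037, -0.0011, -0.0015]), array([ 0.0034, -0.0018, -0.0014]))
```

```bash
python3 -m pendant '[{"x":-0.0037,"y":-0.001,"z":-0.0015,"rx":0,"ry":0,"rz":0},{"x":-0.0037,"y":-0.001,"z":-0.0015,"rx":0,"ry":0,"rz":0},{"x":-0.0037,"y":-0.001,"z":-0.0015,"rx":0,"ry":0,"rz":0},{"x":-0.0037,"y":-0.001,"z":-0.0015,"rx":0,"ry":0,"rz":0}]'
python3 -m pendant '[{"x":0,"y":0,"z":0,"rx":0,"ry":0,"rz":0},{"x":0,"y":0,"z":0,"rx":0,"ry":0,"rz":0},{"x":0,"y":0,"z":0,"rx":0,"ry":0,"rz":0},{"x":0,"y":0,"z":0,"rx":0,"ry":0,"rz":0},{"x":0,"y":0,"z":0,"rx":0,"ry":0,"rz":0},{"x":0,"y":0,"z":0,"rx":0,"ry":0,"rz":0},{"x":0,"y":0,"z":0,"rx":0,"ry":0,"rz":0},{"x":0,"y":0,"z":0,"rx":0,"ry":0,"rz":0}]' 1
```

```text
clock: 5.78
tcp_pos: [640.4, -164.4, 91.4]
eef_rot: [0.042, 2.691, -0.006]
contact_force: [-0.3, -0.9, 0.9]
width: 38.5
grip_force: 0.0
clock: 6.45
tcp_pos: [640.2, -164.4, 91.1]
eef_rot: [0.043, 2.692, -0.006]
contact_force: [-5.4, -2.6, 5.7]
width: 17.7
grip_force: 58.5
```

```bash
python3 -m pendant '[{"x":0,"y":0,"z":-0.003,"rx":0,"ry":0,"rz":0},{"x":0,"y":0,"z":-0.006,"rx":0,"ry":0,"rz":0},{"x":0,"y":0,"z":-0.006,"rx":0,"ry":0,"rz":0},{"x":0,"y":0,"z":-0.006,"rx":0,"ry":0,"rz":0}]'
python3 -m pendant '[{"x":0,"y":0,"z":-0.002,"rx":0,"ry":0,"rz":0},{"x":0,"y":0,"z":-0.004,"rx":0,"ry":0,"rz":0},{"x":0,"y":0,"z":-0.004,"rx":0,"ry":0,"rz":0},{"x":0,"y":0,"z":-0.004,"rx":0,"ry":0,"rz":0}]'
python3 - <<'E'
from h import *
im,_=imaging.get_image('scene');im2,_=imaging.get_image('top')
a=cv2.resize(im[165:245,200:280],(600,600),interpolation=3);cv2.imwrite('pics/t2.png',a)
E
```

```text
clock: 6.78
tcp_pos: [637.6, -164.3, 96.1]
eef_rot: [0.043, 2.692, -0.006]
contact_force: [3.2, -1.8, -1.7]
width: 17.5
grip_force: 58.6
clock: 7.12
tcp_pos: [635.8, -164.3, 99.7]
eef_rot: [0.043, 2.692, -0.006]
contact_force: [2.2, -2.4, -2.7]
width: 17.7
grip_force: 58.6
```

View pics/t2.png

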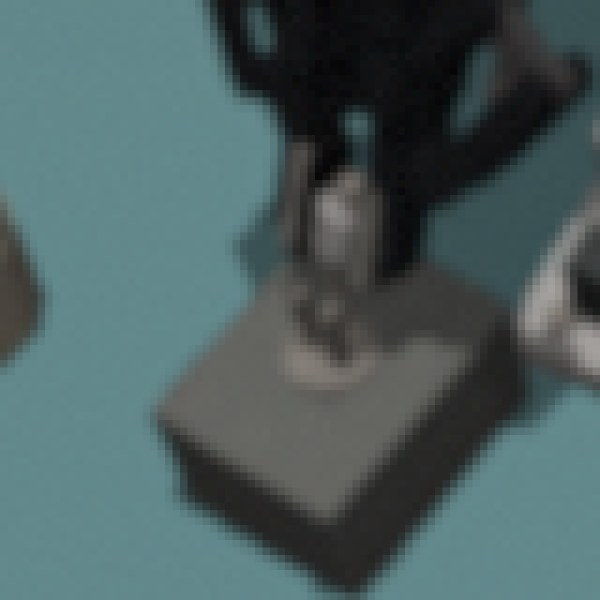

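```bash
python3 -m pendant '[{"x":0,"y":0,"z":-0.0015,"rx":0,"ry":0,"rz":0},{"x":-0.0051,"y":0,"z":-0.0012,"rx":0,"ry":0.1,"rz":0},{"x":-0.0101,"y":0,"z":-0.0005,"rx":0,"ry":0.2,"rz":0},{"x":-0.0151,"y":0,"z":0.0008,"rx":0,"ry":0.3,"rz":0},{"x":-0.0151,"y":0,"z":0.0008,"rx":0,"ry":0.3,"rz":0},{"x":-0.0151,"y":0,"z":0.0008,"rx":0,"ry":0.3,"rz":0}]'
python3 - <<'E'
from h import *
s=manip.get_state();v=s['tcp_pos']-np.array([657,-164.6,55]);print(v,np.hypot(v[0],v[2]),np.arctan2(v[0],v[2]),s['contact_force'])
E
```

```text
clock: 7.72
tcp_pos: [650.9, -164.7, 105.1]
eef_rot: [0.042, 2.99, -0.001]
contact_force: [4.0, -5.6, -3.8]
width: 17.5
grip_force: 58.9
[-6.08502807 -0.05519481 50.071241  ] 50.439634627938325 -0.12093437714666773 [ 4.0007201  -5.62330537 -3.77762227]
```

```bash
python3 -m pendant '[{"x":-0.0051,"y":0,"z":0,"rx":0,"ry":0.1,"rz":0},{"x":-0.0101,"y":0,"z":0.0008,"rx":0,"ry":0.2,"rz":0},{"x":-0.015,"y":0,"z":0.0021,"rx":0,"ry":0.3,"rz":0},{"x":-0.0197,"y":0,"z":0.0038,"rx":0,"ry":0.4,"rz":0},{"x":-0.0243,"y":0,"z":0.006,"rx":0,"ry":0.5,"rz":0},{"x":-0.0274,"y":0,"z":0.0078,"rx":0,"ry":0.57,"rz":0},{"x":-0.0274,"y":0,"z":0.0078,"rx":0,"ry":0.57,"rz":0},{"x":-0.0274,"y":0,"z":0.0078,"rx":0,"ry":0.57,"rz":0}]'
python3 - <<'E'
from h import *
s=manip.get_state();v=s['tcp_pos']-np.array([657,-164.6,55]);print(v,np.hypot(v[0],v[2]),np.arctan2(v[0],v[2]),s['contact_force'])
E
```

```text
clock: 8.38
tcp_pos: [676.2, -165.3, 97.8]
eef_rot: [-0.04, -2.716, -0.016]
contact_force: [-0.6, -3.7, -3.9]
width: 17.7
grip_force: 59.6
[19.16576428 -0.65949248 42.76281257] 46.861334377575126 0.42134574887413545 [-0.57940722 -3.65987031 -3.93977368]
```

```bash
python3 -m pendant '[{"x":0,"y":0,"z":0.003,"rx":0,"ry":0,"rz":0},{"x":0,"y":0,"z":0.005,"rx":0,"ry":0,"rz":0},{"x":0,"y":0,"z":0.005,"rx":0,"ry":0,"rz":0}]'
python3 -m pendant '[{"x":0,"y":0,"z":0,"rx":0,"ry":0,"rz":0},{"x":0,"y":0,"z":0,"rx":0,"ry":0,"rz":0},{"x":0,"y":0,"z":0,"rx":0,"ry":0,"rz":0},{"x":0,"y":0,"z":0,"rx":0,"ry":0,"rz":0},{"x":0,"y":0,"z":0,"rx":0,"ry":0,"rz":0},{"x":0,"y":0,"z":0,"rx":0,"ry":0,"rz":0}]' 0.1
python3 -m pendant '[{"x":0,"y":0,"z":-0.02,"rx":0,"ry":0,"rz":0},{"x":0,"y":0,"z":-0.04,"rx":0,"ry":0,"rz":0},{"x":0,"y":0,"z":-0.07,"rx":0,"ry":0,"rz":0},{"x":0,"y":0,"z":-0.1,"rx":0,"ry":0,"rz":0},{"x":0,"y":0,"z":-0.13,"rx":0,"ry":-0.1,"rz":0},{"x":0,"y":0,"z":-0.15,"rx":0,"ry":-0.2,"rz":0},{"x":0,"y":0,"z":-0.15,"rx":0,"ry":-0.3,"rz":0},{"x":0,"y":0,"z":-0.15,"rx":0,"ry":-0.43,"rz":0},{"x":0,"y":0,"z":-0.15,"rx":0,"ry":-0.43,"rz":0}]'
python3 - <<'E'
from h import *
im,d=imaging.get_image('scene');a=cv2.resize(im[165:245,200:280],(500,500),interpolation=3);cv2.imwrite('pics/t3.png',a)
m=np.zeros((400,640),bool);m[165:245,210:280]=1;P=cloud('scene',m,d);P=P[(P[:,2]>70)&(P[:,2]<125)&(abs(P[:,0]-657)<45)&(abs(P[:,1]+165)<20)]
for z in range(70,125,8):
    q=P[(P[:,2]>=z)&(P[:,2]<z+8)]
    if len(q): print(z,len(q),q.mean(0).round(1))
E
```

```text
clock: 8.63
tcp_pos: [675.2, -165.3, 97.1]
eef_rot: [-0.041, -2.721, -0.014]
contact_force: [-1.0, -2.7, -3.0]
width: 17.7
grip_force: 59.7
clock: 9.13
tcp_pos: [676.1, -165.0, 97.5]
eef_rot: [-0.041, -2.721, -0.014]
contact_force: [-0.1, 0.2, 0.4]
width: 38.3
grip_force: 0.0
clock: 9.88
tcp_pos: [732.8, -166.1, 232.0]
eef_rot: [0.049, 3.133, 0.008]
contact_force: [-2.3, 0.9, -2.3]
width: 38.6
grip_force: 0.0
70 11 [ 657.2 -157.9   73.8]
78 18 [ 659.7 -161.7   82.8]
86 23 [ 672.7 -158.6   91. ]
94 48 [ 672.2 -160.4   97.9]
102 6 [ 676.5 -162.2  104.9]
110 13 [ 681.7 -162.4  114.2]
```

View pics/t3.png

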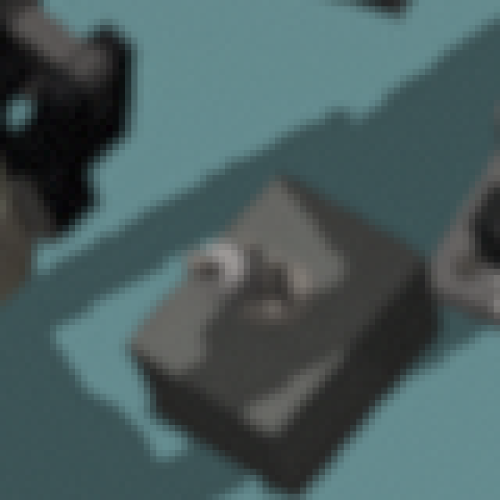

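The collar is down and the lever has been thrown to its far side (ball near crop 200,265). Next is the direction lever.

Run:
```python
from h import *
print(togo([534,188,150],pose(0,0)))
```

```text
(array([0.2113, 0.3478, 0.0839]), array([ 0.0049,  0.0048, -0.0314]))
```

```bash
python3 -m pendant '[{"x":0.2113,"y":0.3478,"z":0,"rx":0.005,"ry":0.005,"rz":-0.03},{"x":0.2113,"y":0.3478,"z":0,"rx":0.005,"ry":0.005,"rz":-0.03},{"x":0.2113,"y":0.3478,"z":0,"rx":0.005,"ry":0.005,"rz":-0.03},{"x":0.2113,"y":0.3478,"z":0,"rx":0.005,"ry":0.005,"rz":-0.03},{"x":0.2113,"y":0.3478,"z":0,"rx":0.005,"ry":0.005,"rz":-0.03},{"x":0.2113,"y":0.3478,"z":0,"rx":0.005,"ry":0.005,"rz":-0.03},{"x":0.2113,"y":0.3478,"z":0,"rx":0.005,"ry":0.005,"rz":-0.03},{"x":0.2113,"y":0.3478,"z":0,"rx":0.005,"ry":0.005,"rz":-0.03},{"x":0.2113,"y":0.3478,"z":0,"rx":0.005,"ry":0.005,"rz":-0.03},{"x":0.2113,"y":0.3478,"z":0,"rx":0.005,"ry":0.005,"rz":-0.03}]' 1
python3 -m pendant '[{"x":0,"y":0,"z":0.03,"rx":0,"ry":0,"rz":0},{"x":0,"y":0,"z":0.06,"rx":0,"ry":0,"rz":0},{"x":0,"y":0,"z":0.084,"rx":0,"ry":0,"rz":0},{"x":0,"y":0,"z":0.084,"rx":0,"ry":0,"rz":0},{"x":0,"y":0,"z":0.084,"rx":0,"ry":0,"rz":0}]'
python3 - <<'E'
from h import *
print(togo([530,188,94],pose(0,0)), togo([486,180,94],pose(0,0)),manip.get_state()['width'])
E
```

```text
clock: 10.77
tcp_pos: [536.6, 189.4, 234.8]
eef_rot: [-0.001, 3.139, -0.004]
contact_force: [1.4, 0.6, -0.4]
width: -0.3
grip_force: 0.0
clock: 11.18
tcp_pos: [537.6, 186.6, 149.0]
eef_rot: [0.001, 3.141, -0.004]
contact_force: [0.6, 0.2, 0.1]
width: 0.1
grip_force: 0.0
(array([0.0076, 0.0015, 0.055 ]), array([-0.0028,  0.0002, -0.0005])) (array([ 0.0516, -0.0065,  0.055 ]), array([-0.0028,  0.0002, -0.0005])) 0.142166386520448
```

```bash
python3 -m pendant '[{"x":0.003,"y":0.0015,"z":0.02,"rx":0,"ry":0,"rz":0},{"x":0.003,"y":0.0015,"z":0.04,"rx":0,"ry":0,"rz":0},{"x":0.003,"y":0.0015,"z":0.055,"rx":0,"ry":0,"rz":0},{"x":0.003,"y":0.0015,"z":0.055,"rx":0,"ry":0,"rz":0},{"x":0.003,"y":0.0015,"z":0.055,"rx":0,"ry":0,"rz":0}]'
python3 -m pendant '[{"x":0.005,"y":0,"z":0,"rx":0,"ry":0,"rz":0},{"x":0.011,"y":0,"z":0,"rx":0,"ry":0,"rz":0},{"x":0.017,"y":0,"z":0,"rx":0,"ry":0,"rz":0},{"x":0.023,"y":-0.002,"z":0,"rx":0,"ry":0,"rz":0},{"x":0.029,"y":-0.004,"z":0,"rx":0,"ry":0,"rz":0},{"x":0.035,"y":-0.006,"z":0,"rx":0,"ry":0,"rz":0},{"x":0.041,"y":-0.008,"z":0,"rx":0,"ry":0,"rz":0},{"x":0.047,"y":-0.008,"z":0,"rx":0,"ry":0,"rz":0},{"x":0.048,"y":-0.008,"z":0,"rx":0,"ry":0,"rz":0},{"x":0.048,"y":-0.008,"z":0,"rx":0,"ry":0,"rz":0}]'
python3 -m pendant '[{"x":-0.01,"y":0,"z":0,"rx":0,"ry":0,"rz":0},{"x":-0.02,"y":0,"z":0,"rx":0,"ry":0,"rz":0},{"x":-0.02,"y":0,"z":-0.04,"rx":0,"ry":0,"rz":0},{"x":-0.05,"y":0,"z":-0.08,"rx":0,"ry":0,"rz":0},{"x":-0.08,"y":-0.03,"z":-0.12,"rx":0,"ry":0,"rz":0},{"x":-0.11,"y":-0.06,"z":-0.12,"rx":0,"ry":0,"rz":0},{"x":-0.14,"y":-0.09,"z":-0.12,"rx":0,"ry":0,"rz":0},{"x":-0.14,"y":-0.09,"z":-0.12,"rx":0,"ry":0,"rz":0}]'
python3 - <<'E'
from h import *
im,d=imaging.get_image('top');a=cv2.resize(im[190:290,160:290],(780,600),interpolation=3);cv2.imwrite('pics/d1.png',a)
m=np.zeros((400,640),bool);m[225:275,190:245]=1;P=cloud('top',m,d);P=P[(P[:,2]>83)&(P[:,2]<110)]
if len(P):rect(P,'tab')
m[:]=0;m[235:285,160:215]=1;P=cloud('top',m,d);P=P[(P[:,2]>60)&(P[:,2]<78)];rect(P,'grip')
E
```

```text
clock: 11.6
tcp_pos: [535.8, 187.8, 95.9]
eef_rot: [0.002, 3.137, -0.003]
contact_force: [-0.2, -0.8, 0.4]
width: -0.1
grip_force: 0.0
clock: 12.43
tcp_pos: [486.7, 179.3, 94.7]
eef_rot: [0.002, 3.136, -0.004]
contact_force: [3.1, -2.1, 0.5]
width: -0.1
grip_force: 1.4
clock: 13.1
tcp_pos: [629.8, 86.7, 216.6]
eef_rot: [0.004, 3.134, -0.005]
contact_force: [1.3, 0.2, 0.4]
width: -0.0
grip_force: 0.0
grip 0 rect [0. 0.] [0. 0.] 0.0 mean [nan nan nan]h.py:30: RuntimeWarning: Mean of empty slice.
  r=cv2.minAreaRect(s[:,:2].astype(np.float32));print(l,len(s),'rect',np.round(r[0],1),np.round(r[1],1),round(r[2],1),'mean',s.mean(0).round(1))
  ret = um.true_divide(
```

View pics/d1.png

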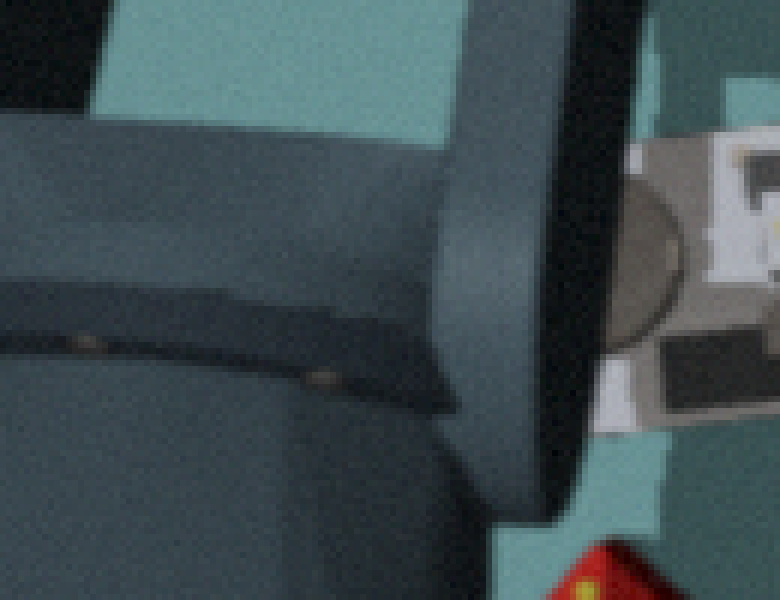

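The arm hides the ratchet in the top view, so I'll measure from the scene camera instead.

Run:
```python
from h import *
im,d=imaging.get_image('scene');cv2.imwrite('pics/d2.png',cv2.resize(im[190:255,350:480],(780,390),interpolation=3))
m=np.zeros((400,640),bool);m[190:260,370:480]=1;P=cloud('scene',m,d)
Q=P[(P[:,2]>86)&(P[:,2]<103)&(P[:,1]>150)&(P[:,1]<215)]
if len(Q):rect(Q,'tab')
Q=P[(P[:,2]>63)&(P[:,2]<75)&(P[:,1]>200)&(P[:,1]<320)];rect(Q,'grip')
```

```text
tab 49 rect [467.4 176.1] [ 9.2 16.4] 40.8 mean [468.5 176.2  93.5]
grip 450 rect [455.7 242.6] [25.4 99.3] 25.0 mean [456.5 244.1  68. ]
```

View pics/d2.png

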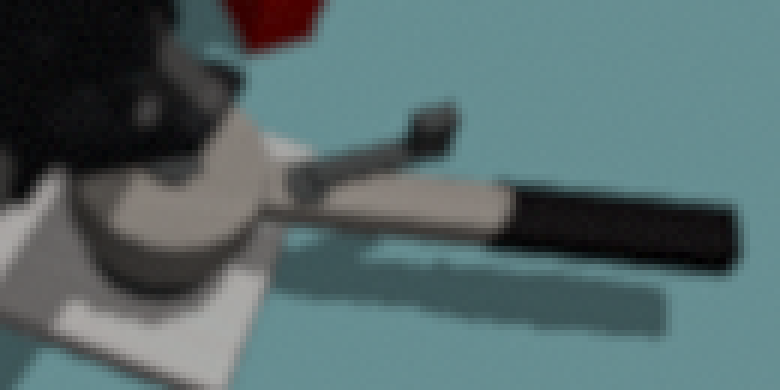

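Run:
```python
from h import *
s=manip.get_state();print(s['q'],togo([454.3,250.8,150],pose(-1.154,0)))
```

```text
[-0.04843704  0.333936    1.48137816 -0.00206385  1.32100313 -1.61384782] (array([0.1755, 0.1632, 0.0637]), array([1.0000e-03, 5.9000e-03, 1.1491e+00]))
```

```bash
python3 -m pendant '[{"x":0.02,"y":0.02,"z":0.0,"rx":0,"ry":0,"rz":0.12},{"x":0.04,"y":0.04,"z":0.0,"rx":0,"ry":0,"rz":0.24},{"x":0.06,"y":0.06,"z":0.0,"rx":0,"ry":0,"rz":0.36},{"x":0.08,"y":0.08,"z":0.0,"rx":0,"ry":0,"rz":0.48},{"x":0.1,"y":0.1,"z":0.0,"rx":0,"ry":0,"rz":0.6},{"x":0.12,"y":0.12,"z":0.0,"rx":0,"ry":0,"rz":0.72},{"x":0.14,"y":0.14,"z":0.0,"rx":0,"ry":0,"rz":0.84},{"x":0.16,"y":0.155,"z":0.0,"rx":0,"ry":0,"rz":0.96},{"x":0.1755,"y":0.1632,"z":0.02,"rx":0,"ry":0,"rz":1.07},{"x":0.1755,"y":0.1632,"z":0.04,"rx":0,"ry":0,"rz":1.149}]' 0.03
python3 -m pendant '[{"x":0,"y":0,"z":0.015,"rx":0,"ry":0,"rz":0},{"x":0,"y":0,"z":0.02,"rx":0,"ry":0,"rz":0},{"x":0,"y":0,"z":0.02,"rx":0,"ry":0,"rz":0},{"x":0,"y":0,"z":0.02,"rx":0,"ry":0,"rz":0}]'
python3 - <<'E'
from h import *
s=manip.get_state();print(s['width'],togo([454.3,250.8,58],pose(-1.154,0)))
E
```

```text
clock: 14.03
tcp_pos: [447.8, 256.0, 174.0]
eef_rot: [1.709, 2.632, 0.003]
contact_force: [0.4, -0.5, -1.4]
width: 41.5
grip_force: 0.0
clock: 14.37
tcp_pos: [450.6, 253.5, 154.0]
eef_rot: [1.706, 2.634, 0.0]
contact_force: [-0.1, 0.7, 0.4]
width: 41.7
grip_force: 0.0
41.74729774576275 (array([-0.0036,  0.0021,  0.096 ]), array([0.0022, 0.003 , 0.0045]))
```

```bash
python3 -m pendant '[{"x":-0.0036,"y":0.0021,"z":0.02,"rx":0,"ry":0,"rz":0},{"x":-0.0036,"y":0.0021,"z":0.04,"rx":0,"ry":0,"rz":0},{"x":-0.0036,"y":0.0021,"z":0.06,"rx":0,"ry":0,"rz":0},{"x":-0.0036,"y":0.0021,"z":0.08,"rx":0,"ry":0,"rz":0},{"x":-0.0036,"y":0.0021,"z":0.09,"rx":0,"ry":0,"rz":0},{"x":-0.0036,"y":0.0021,"z":0.096,"rx":0,"ry":0,"rz":0},{"x":-0.0036,"y":0.0021,"z":0.096,"rx":0,"ry":0,"rz":0},{"x":-0.0036,"y":0.0021,"z":0.096,"rx":0,"ry":0,"rz":0}]'
python3 -m pendant '[{"x":0,"y":0,"z":0,"rx":0,"ry":0,"rz":0},{"x":0,"y":0,"z":0,"rx":0,"ry":0,"rz":0},{"x":0,"y":0,"z":0,"rx":0,"ry":0,"rz":0}]' 0.25
cat >> h.py <<'E'
A=np.array([521.1,100.])
def arc(a0,a1,n,r=165.,z=58.):
    "rows for handle angle a0->a1"
    s=manip.get_state();v=s['tcp_pos'][:2]-A;print('now',np.arctan2(v[1],v[0])-1.5708-.1424,np.hypot(*v),s['tcp_pos'][2])
    for a in np.linspace(a0,a1,n+1)[1:]:
        h=1.5708+.1424+a;d,w=togo([*(A+r*np.array([np.cos(h),np.sin(h)])),z],pose(h-np.pi,0));print(a.round(3),d.round(4),w.round(3))
E
python3 -c "
from h import *
arc(.276,-.57,8)"
```

```text
clock: 15.03
tcp_pos: [455.1, 250.8, 58.8]
eef_rot: [1.706, 2.632, 0.002]
contact_force: [0.1, -0.3, -0.1]
width: 41.4
grip_force: 0.0
clock: 15.28
tcp_pos: [455.1, 250.8, 58.9]
eef_rot: [1.705, 2.632, 0.003]
contact_force: [-0.3, -0.1, -0.4]
width: 31.8
grip_force: 0.0
now 0.27007324599174043 164.6480866170182 58.927754764706236
0.17 [-0.0006  0.0164  0.001 ] [0.005 0.003 0.108]
0.065 [-0.0034  0.0336  0.0011] [0.005 0.003 0.214]
-0.041 [-0.008   0.0505  0.0012] [0.005 0.003 0.32 ]
-0.147 [-0.0144  0.0667  0.0013] [0.005 0.003 0.426]
-0.253 [-0.0224  0.0822  0.0014] [0.006 0.002 0.531]
-0.358 [-0.032   0.0967  0.0015] [0.006 0.002 0.637]
-0.464 [-0.0431  0.1102  0.0016] [0.006 0.002 0.743]
-0.57 [-0.0556  0.1224  0.0017] [0.006 0.001 0.848]
```

```bash
python3 -m pendant '[{"x":-0.0006,"y":0.0164,"z":0.001,"rx":0.005,"ry":0.003,"rz":0.108},{"x":-0.0034,"y":0.0336,"z":0.001,"rx":0.005,"ry":0.003,"rz":0.214},{"x":-0.008,"y":0.0505,"z":0.001,"rx":0.005,"ry":0.003,"rz":0.32},{"x":-0.0144,"y":0.0667,"z":0.001,"rx":0.005,"ry":0.003,"rz":0.426},{"x":-0.0224,"y":0.0822,"z":0.001,"rx":0.005,"ry":0.003,"rz":0.531},{"x":-0.032,"y":0.0967,"z":0.0015,"rx":0.006,"ry":0.002,"rz":0.637},{"x":-0.0431,"y":0.1102,"z":0.0015,"rx":0.006,"ry":0.002,"rz":0.743},{"x":-0.0556,"y":0.1224,"z":0.0017,"rx":0.006,"ry":0.001,"rz":0.848},{"x":-0.0556,"y":0.1224,"z":0.0017,"rx":0.006,"ry":0.001,"rz":0.848},{"x":-0.0556,"y":0.1224,"z":0.0017,"rx":0.006,"ry":0.001,"rz":0.848}]'
python3 -c "
from h import *
arc(-.57,.58,10)"
```

```text
clock: 16.12
tcp_pos: [589.2, 249.6, 57.0]
eef_rot: [-2.64, -1.703, 0.002]
contact_force: [0.0, 0.0, -0.4]
width: 32.1
grip_force: 0.0
now -0.5696548696073241 164.41487093544012 57.00363745804162
-0.455 [-0.0005 -0.0189 -0.001 ] [-0.001  0.001 -0.112]
-0.34 [-0.0037 -0.0376 -0.001 ] [-0.001  0.001 -0.228]
-0.225 [-0.009  -0.0558 -0.0009] [-0.001  0.001 -0.342]
-0.11 [-0.0164 -0.0732 -0.0009] [-0.001  0.001 -0.458]
0.005 [-0.0257 -0.0897 -0.0009] [-0.001  0.001 -0.572]
0.12 [-0.0369 -0.1051 -0.0009] [-0.001  0.001 -0.688]
0.235 [-0.0498 -0.119  -0.0008] [-0.001  0.001 -0.802]
0.35 [-0.0641 -0.1314 -0.0008] [-0.001  0.001 -0.918]
0.465 [-0.0798 -0.142  -0.0008] [-2.000e-03  1.000e-03 -1.032e+00]
0.58 [-0.0966 -0.1508 -0.0007] [-0.002  0.    -1.148]
```

```bash
python3 -m pendant '[{"x":-0.0005,"y":-0.0189,"z":-0.001,"rx":0,"ry":0,"rz":-0.112},{"x":-0.0037,"y":-0.0376,"z":-0.001,"rx":0,"ry":0,"rz":-0.228},{"x":-0.009,"y":-0.0558,"z":-0.001,"rx":0,"ry":0,"rz":-0.342},{"x":-0.0164,"y":-0.0732,"z":-0.001,"rx":0,"ry":0,"rz":-0.458},{"x":-0.0257,"y":-0.0897,"z":-0.001,"rx":0,"ry":0,"rz":-0.572},{"x":-0.0369,"y":-0.1051,"z":-0.001,"rx":0,"ry":0,"rz":-0.688},{"x":-0.0498,"y":-0.119,"z":-0.001,"rx":0,"ry":0,"rz":-0.802},{"x":-0.0641,"y":-0.1314,"z":-0.001,"rx":0,"ry":0,"rz":-0.918},{"x":-0.0798,"y":-0.142,"z":-0.001,"rx":0,"ry":0,"rz":-1.032},{"x":-0.0966,"y":-0.1508,"z":-0.001,"rx":0,"ry":0,"rz":-1.148}]'
python3 -m pendant '[{"x":0,"y":0,"z":0,"rx":0,"ry":0,"rz":0},{"x":0,"y":0,"z":0,"rx":0,"ry":0,"rz":0}]'
python3 - <<'E'
from h import *
arc(.58,-.58,10)
for c in ('scene','top'):
    im,d=imaging.get_image(c)
    m=np.zeros((400,640),bool);m[190:270,230:390]=1;P=cloud(c,m,d)
    ex=np.array([.99,.142]);ey=np.array([-.142,.99]);w=P[:,:2]-[542.4,-48.5];x=w@ex;y=w@ey
    k=(abs(P[:,2]-45)<4)&(abs(y)<86)&(x<-18)&(x>-75)
    if k.sum()>20: print(c,'jaw',k.sum(),np.percentile(x[k],[2,50,98]).round(1))
E
```

```text
clock: 16.95
tcp_pos: [410.3, 225.1, 58.5]
eef_rot: [1.281, 2.869, 0.001]
contact_force: [3.5, 0.1, 0.1]
width: 32.2
grip_force: 1.7
clock: 17.12
tcp_pos: [410.6, 224.6, 58.3]
eef_rot: [-1.297, -2.86, 0.002]
contact_force: [0.4, 0.3, -0.3]
width: 31.9
grip_force: 0.0
now 0.5832596306400105 166.55321029800845 58.34808506424458
0.464 [-0.0026  0.0196  0.0003] [-0.002 -0.001  0.113]
0.348 [-0.0059  0.0385  0.0003] [-0.002 -0.     0.229]
0.232 [-0.0113  0.0568  0.0002] [-0.002 -0.     0.345]
0.116 [-0.0188  0.0744  0.0002] [-0.002 -0.     0.461]
0.0 [-0.0283  0.0911  0.0001] [-0.002 -0.     0.577]
-0.116 [-3.960e-02  1.065e-01  1.000e-04] [-0.002  0.     0.693]
-0.232 [-5.260e-02  1.204e-01  1.000e-04] [-0.002  0.     0.809]
-0.348 [-0.0672  0.1328  0.    ] [-0.002  0.     0.925]
-0.464 [-0.0831  0.1434  0.    ] [-0.002  0.     1.041]
-0.58 [-0.1002  0.1521 -0.    ] [-0.002  0.     1.157]
scene jaw 103 [-50.2 -42.2 -30.3]
top jaw 714 [-48.2 -37.4 -19.1]
```

```bash
python3 -m pendant '[{"x":-0.0011,"y":0.0191,"z":0,"rx":0,"ry":0,"rz":0.116},{"x":-0.0044,"y":0.0379,"z":0,"rx":0,"ry":0,"rz":0.232},{"x":-0.0099,"y":0.0563,"z":0,"rx":0,"ry":0,"rz":0.348},{"x":-0.0174,"y":0.0738,"z":0,"rx":0,"ry":0,"rz":0.464},{"x":-0.027,"y":0.0904,"z":0,"rx":0,"ry":0,"rz":0.58},{"x":-0.0384,"y":0.1058,"z":0,"rx":0,"ry":0,"rz":0.696},{"x":-0.0515,"y":0.1197,"z":0,"rx":0,"ry":0,"rz":0.812},{"x":-0.0661,"y":0.132,"z":0,"rx":0,"ry":0,"rz":0.928},{"x":-0.082,"y":0.1426,"z":0,"rx":0,"ry":0,"rz":1.044},{"x":-0.0991,"y":0.1513,"z":0,"rx":0,"ry":0,"rz":1.16}]'
python3 -m pendant '[{"x":0,"y":0,"z":0,"rx":0,"ry":0,"rz":0},{"x":0,"y":0,"z":0,"rx":0,"ry":0,"rz":0}]'
python3 -m pendant '[{"x":-0.0011,"y":-0.0191,"z":0,"rx":0,"ry":0,"rz":-0.116},{"x":-0.0044,"y":-0.0379,"z":0,"rx":0,"ry":0,"rz":-0.232},{"x":-0.0099,"y":-0.0563,"z":0,"rx":0,"ry":0,"rz":-0.348},{"x":-0.0174,"y":-0.0738,"z":0,"rx":0,"ry":0,"rz":-0.464},{"x":-0.027,"y":-0.0904,"z":0,"rx":0,"ry":0,"rz":-0.58},{"x":-0.0384,"y":-0.1058,"z":0,"rx":0,"ry":0,"rz":-0.696},{"x":-0.0515,"y":-0.1197,"z":0,"rx":0,"ry":0,"rz":-0.812},{"x":-0.0661,"y":-0.132,"z":0,"rx":0,"ry":0,"rz":-0.928},{"x":-0.082,"y":-0.1426,"z":0,"rx":0,"ry":0,"rz":-1.044},{"x":-0.0991,"y":-0.1513,"z":0,"rx":0,"ry":0,"rz":-1.16}]'
python3 -m pendant '[{"x":0,"y":0,"z":0,"rx":0,"ry":0,"rz":0},{"x":0,"y":0,"z":0,"rx":0,"ry":0,"rz":0}]'
cat > jaw.py <<'E'
from h import *
for c in ('scene','top'):
    im,d=imaging.get_image(c)
    m=np.zeros((400,640),bool);m[190:270,230:390]=1;P=cloud(c,m,d)
    ex=np.array([.99,.142]);ey=np.array([-.142,.99]);w=P[:,:2]-[542.4,-48.5];x=w@ex;y=w@ey
    k=(abs(P[:,2]-45)<4)&(abs(y)<86)&(x<-18)&(x>-75)
    if k.sum()>20: print(c,'jaw',k.sum(),np.percentile(x[k],[2,50,98]).round(1))
E
python3 jaw.py
```

```text
clock: 18.05
tcp_pos: [591.6, 250.8, 57.2]
eef_rot: [-2.657, -1.675, 0.004]
contact_force: [-1.6, 0.1, 0.9]
width: 32.0
grip_force: 0.8
clock: 18.22
tcp_pos: [591.4, 249.8, 57.3]
eef_rot: [-2.651, -1.685, 0.003]
contact_force: [-0.9, 0.2, 0.4]
width: 31.9
grip_force: 0.0
clock: 19.05
tcp_pos: [410.4, 225.4, 58.3]
eef_rot: [-1.282, -2.868, -0.0]
contact_force: [3.5, 0.1, -1.2]
width: 32.0
grip_force: 1.7
clock: 19.22
tcp_pos: [410.7, 224.8, 58.2]
eef_rot: [-1.297, -2.859, 0.003]
contact_force: [0.3, -1.2, 0.3]
width: 31.8
grip_force: 0.0
scene jaw 124 [-54.9 -46.9 -35.1]
top jaw 734 [-53.2 -42.1 -18.8]
```

```bash
python3 -m pendant '[{"x":-0.0011,"y":0.0191,"z":0,"rx":0,"ry":0,"rz":0.116},{"x":-0.0044,"y":0.0379,"z":0,"rx":0,"ry":0,"rz":0.232},{"x":-0.0099,"y":0.0563,"z":0,"rx":0,"ry":0,"rz":0.348},{"x":-0.0174,"y":0.0738,"z":0,"rx":0,"ry":0,"rz":0.464},{"x":-0.027,"y":0.0904,"z":0,"rx":0,"ry":0,"rz":0.58},{"x":-0.0384,"y":0.1058,"z":0,"rx":0,"ry":0,"rz":0.696},{"x":-0.0515,"y":0.1197,"z":0,"rx":0,"ry":0,"rz":0.812},{"x":-0.0661,"y":0.132,"z":0,"rx":0,"ry":0,"rz":0.928},{"x":-0.082,"y":0.1426,"z":0,"rx":0,"ry":0,"rz":1.044},{"x":-0.0991,"y":0.1513,"z":0,"rx":0,"ry":0,"rz":1.16}]'
python3 -m pendant '[{"x":0,"y":0,"z":0,"rx":0,"ry":0,"rz":0},{"x":0,"y":0,"z":0,"rx":0,"ry":0,"rz":0}]'
python3 -m pendant '[{"x":-0.0011,"y":-0.0191,"z":0,"rx":0,"ry":0,"rz":-0.116},{"x":-0.0044,"y":-0.0379,"z":0,"rx":0,"ry":0,"rz":-0.232},{"x":-0.0099,"y":-0.0563,"z":0,"rx":0,"ry":0,"rz":-0.348},{"x":-0.0174,"y":-0.0738,"z":0,"rx":0,"ry":0,"rz":-0.464},{"x":-0.027,"y":-0.0904,"z":0,"rx":0,"ry":0,"rz":-0.58},{"x":-0.0384,"y":-0.1058,"z":0,"rx":0,"ry":0,"rz":-0.696},{"x":-0.0515,"y":-0.1197,"z":0,"rx":0,"ry":0,"rz":-0.812},{"x":-0.0661,"y":-0.132,"z":0,"rx":0,"ry":0,"rz":-0.928},{"x":-0.0661,"y":-0.132,"z":0,"rx":0,"ry":0,"rz":-0.928}]'
python3 -m pendant '[{"x":0,"y":0,"z":0,"rx":0,"ry":0,"rz":0},{"x":0,"y":0,"z":0,"rx":0,"ry":0,"rz":0}]'
python3 jaw.py
```

```text
clock: 20.15
tcp_pos: [591.7, 250.9, 57.2]
eef_rot: [-2.657, -1.675, 0.004]
contact_force: [-1.4, -0.3, 0.9]
width: 32.2
grip_force: 0.8
clock: 20.32
tcp_pos: [591.5, 249.9, 57.3]
eef_rot: [-2.651, -1.684, 0.003]
contact_force: [-0.6, -0.7, 0.5]
width: 31.5
grip_force: 0.0
clock: 21.07
tcp_pos: [438.9, 246.0, 57.3]
eef_rot: [-1.606, -2.696, 0.007]
contact_force: [0.2, 0.3, -0.8]
width: 32.4
grip_force: 0.0
clock: 21.23
tcp_pos: [443.7, 246.8, 58.4]
eef_rot: [-1.621, -2.691, 0.001]
contact_force: [0.6, -0.0, -0.3]
width: 32.0
grip_force: 0.0
scene jaw 127 [-58.7 -49.6 -38.6]
top jaw 769 [-57.1 -45.5 -21.8]
```

```bash
python3 -m pendant '[{"x":0,"y":0,"z":-0.03,"rx":0,"ry":0,"rz":0},{"x":0,"y":0,"z":-0.07,"rx":0,"ry":0,"rz":0},{"x":0,"y":0,"z":-0.11,"rx":0,"ry":0,"rz":0},{"x":0,"y":0,"z":-0.15,"rx":0,"ry":0,"rz":0},{"x":0,"y":0,"z":-0.16,"rx":0,"ry":0,"rz":0},{"x":0,"y":0,"z":-0.16,"rx":0,"ry":0,"rz":0}]' -0.3
cat > cells.py <<'E'
from h import *
im,d=imaging.get_image('top')
m=np.zeros((400,640),bool);m[195:245,270:375]=1;P=cloud('top',m,d);P=P[(P[:,2]>84)&(P[:,2]<93)]
for i,c in enumerate([(533.9,10.8),(542.5,-48.6),(550.9,-107.8)]):
    q=P[np.hypot(*(P[:,:2]-c).T)<45];q=q[abs(q[:,1]-c[1])<29]
    if len(q)>30: rect(q,f'cell{i}')
m[:]=0;m[205:330,380:560]=1;P=cloud('top',m,d);q=P[(P[:,2]>22)&(P[:,2]<45)];
if len(q)>30: rect(q,'tray')
q=P[(P[:,2]>50)&(P[:,2]<100)];
if len(q)>30: rect(q,'intray')
E
python3 cells.py
python3 -c "
from h import *
print(manip.get_state()['width'],togo([550.9,-107.8,200],pose(-1.428,0)))"
```

```text
clock: 21.83
tcp_pos: [446.5, 247.3, 222.6]
eef_rot: [1.617, 2.688, 0.008]
contact_force: [0.1, 1.0, -0.3]
width: 55.2
grip_force: 0.0
cell0 227 rect [534.   10.8] [29.8 43.6] 7.5 mean [533.9  10.6  90.5]
cell1 234 rect [542.5 -48.5] [29.9 44.1] 7.6 mean [541.7 -48.6  90.6]
cell2 232 rect [ 551.  -107.8] [30.1 44.3] 8.1 mean [ 550.4 -106.9   90.4]
tray 701 rect [ 469.6 -426.4] [131.5 368.8] 10.6 mean [ 455.1 -368.7   29.4]
55.65287754585921 (array([-0.3629, -0.0726,  0.0199]), array([0.0021, 0.0004, 0.3451]))
```

```bash
sed -i "s/q=P\[(P\[:,2\]>22)&(P\[:,2\]<45)\]/q=P[(P[:,2]>22)\&(P[:,2]<45)\&(P[:,1]>-490)]/" cells.py
python3 -m pendant '[{"x":-0.04,"y":-0.01,"z":0,"rx":0,"ry":0,"rz":0.05},{"x":-0.08,"y":-0.02,"z":0,"rx":0,"ry":0,"rz":0.1},{"x":-0.12,"y":-0.03,"z":0,"rx":0,"ry":0,"rz":0.15},{"x":-0.16,"y":-0.04,"z":0,"rx":0,"ry":0,"rz":0.2},{"x":-0.2,"y":-0.05,"z":0,"rx":0,"ry":0,"rz":0.25},{"x":-0.24,"y":-0.06,"z":0,"rx":0,"ry":0,"rz":0.3},{"x":-0.28,"y":-0.07,"z":0.01,"rx":0,"ry":0,"rz":0.345},{"x":-0.32,"y":-0.0726,"z":0.02,"rx":0,"ry":0,"rz":0.345},{"x":-0.3629,"y":-0.0726,"z":0.02,"rx":0,"ry":0,"rz":0.345},{"x":-0.3629,"y":-0.0726,"z":0.02,"rx":0,"ry":0,"rz":0.345}]' -0.15
python3 -m pendant '[{"x":0,"y":0,"z":0,"rx":0,"ry":0,"rz":0},{"x":0,"y":0,"z":0,"rx":0,"ry":0,"rz":0},{"x":0,"y":0,"z":0,"rx":0,"ry":0,"rz":0}]'
python3 -c "
from h import *
print(manip.get_state()['width'],togo([550.9,-107.8,66],pose(-1.428,0)))"
```

```text
clock: 22.72
tcp_pos: [550.5, -114.2, 194.9]
eef_rot: [-2.062, -2.367, 0.007]
contact_force: [-1.0, 0.1, 0.6]
width: 48.7
grip_force: 0.0
clock: 22.97
tcp_pos: [548.7, -106.9, 196.8]
eef_rot: [-2.053, -2.373, 0.004]
contact_force: [0.0, -0.5, -0.5]
width: 49.0
grip_force: 0.0
48.9987987239484 (array([-0.0014,  0.0026,  0.1308]), array([-0.0041, -0.001 ,  0.0017]))
```

```bash
python3 -m pendant '[{"x":0,"y":0.0026,"z":0.03,"rx":-0.004,"ry":0,"rz":0},{"x":0,"y":0.0026,"z":0.06,"rx":-0.004,"ry":0,"rz":0},{"x":0,"y":0.0026,"z":0.08,"rx":-0.004,"ry":0,"rz":0},{"x":0,"y":0.0026,"z":0.1,"rx":-0.004,"ry":0,"rz":0},{"x":0,"y":0.0026,"z":0.115,"rx":-0.004,"ry":0,"rz":0},{"x":0,"y":0.0026,"z":0.125,"rx":-0.004,"ry":0,"rz":0},{"x":0,"y":0.0026,"z":0.129,"rx":-0.004,"ry":0,"rz":0},{"x":0,"y":0.0026,"z":0.129,"rx":-0.004,"ry":0,"rz":0},{"x":0,"y":0.0026,"z":0.129,"rx":-0.004,"ry":0,"rz":0}]'
python3 -m pendant '[{"x":0,"y":0,"z":0,"rx":0,"ry":0,"rz":0},{"x":0,"y":0,"z":0,"rx":0,"ry":0,"rz":0},{"x":0,"y":0,"z":0,"rx":0,"ry":0,"rz":0},{"x":0,"y":0,"z":0,"rx":0,"ry":0,"rz":0},{"x":0,"y":0,"z":0,"rx":0,"ry":0,"rz":0},{"x":0,"y":0,"z":0,"rx":0,"ry":0,"rz":0}]' 1
python3 -c "
from h import *
print(togo([550.9,-107.8,66],pose(-1.428,0)))"; python3 cells.py
```

```text
clock: 23.72
tcp_pos: [552.4, -107.6, 69.9]
eef_rot: [2.053, 2.374, 0.002]
contact_force: [-0.1, 0.5, 0.0]
width: 49.2
grip_force: 0.0
clock: 24.22
tcp_pos: [550.0, -108.3, 70.4]
eef_rot: [-2.055, -2.375, 0.003]
contact_force: [-11.2, -1.5, 10.5]
width: 29.4
grip_force: 60.3
(array([0.0004, 0.001 , 0.0044]), array([-0.0025,  0.0004,  0.0015]))
cell0 230 rect [534.   10.9] [29.8 43.8] 7.5 mean [533.5  10.4  90.5]
cell1 68 rect [541.6 -49.4] [28.2 42.5] 7.5 mean [540.  -61.8  90.3]
tray 609 rect [ 454.2 -344.7] [131.5 201.3] 10.6 mean [ 448.6 -357.5   29.8]
```

```bash
python3 -m pendant '[{"x":0,"y":0,"z":-0.01,"rx":0,"ry":0,"rz":0},{"x":0,"y":0,"z":-0.02,"rx":0,"ry":0,"rz":0},{"x":0,"y":0,"z":-0.04,"rx":0,"ry":0,"rz":0},{"x":0,"y":0,"z":-0.06,"rx":0,"ry":0,"rz":0},{"x":0,"y":0,"z":-0.08,"rx":0,"ry":0,"rz":0},{"x":0,"y":0,"z":-0.1,"rx":0,"ry":0,"rz":0},{"x":0,"y":0,"z":-0.12,"rx":0,"ry":0,"rz":0},{"x":0,"y":0,"z":-0.12,"rx":0,"ry":0,"rz":0},{"x":0,"y":0,"z":-0.12,"rx":0,"ry":0,"rz":0}]'
python3 -c "
from h import *
print(togo([465.3,-403.7,190],pose(-1.385,0)))"
```

```text
clock: 25.02
tcp_pos: [553.1, -108.3, 191.2]
eef_rot: [2.052, 2.37, 0.005]
contact_force: [0.3, 0.1, -4.2]
width: 29.1
grip_force: 60.4
(array([-0.2797, -0.1293,  0.0012]), array([ 0.0065,  0.0032, -0.0419]))
```

```bash
python3 -m pendant '[{"x":-0.035,"y":-0.0162,"z":0,"rx":0,"ry":0,"rz":0},{"x":-0.07,"y":-0.0324,"z":0,"rx":0,"ry":0,"rz":-0.01},{"x":-0.105,"y":-0.0485,"z":0,"rx":0,"ry":0,"rz":-0.02},{"x":-0.14,"y":-0.0647,"z":0,"rx":0,"ry":0,"rz":-0.03},{"x":-0.175,"y":-0.0808,"z":0,"rx":0,"ry":0,"rz":-0.042},{"x":-0.21,"y":-0.097,"z":0,"rx":0,"ry":0,"rz":-0.042},{"x":-0.245,"y":-0.1132,"z":0,"rx":0,"ry":0,"rz":-0.042},{"x":-0.2797,"y":-0.1293,"z":0,"rx":0.004,"ry":0.002,"rz":-0.042},{"x":-0.2797,"y":-0.1293,"z":0,"rx":0.004,"ry":0.002,"rz":-0.042},{"x":-0.2797,"y":-0.1293,"z":0,"rx":0.004,"ry":0.002,"rz":-0.042}]'
python3 -m pendant '[{"x":0,"y":0,"z":0,"rx":0,"ry":0,"rz":0},{"x":0,"y":0,"z":0,"rx":0,"ry":0,"rz":0}]'
cat > tray.py <<'E'
from h import *
import sys
# tray pose from top view: rim points, oriented on the known size
im,d=imaging.get_image('top')
m=np.zeros((400,640),bool);m[205:340,375:560]=1;P=cloud('top',m,d)
q=P[(P[:,2]>24)&(P[:,2]<36)&(P[:,1]>-490)]
if len(q)>30: rect(q,'tray')
q=P[(P[:,2]>50)&(P[:,2]<92)&(P[:,1]>-490)]
if len(q)>30: rect(q,'intray')
im,d=imaging.get_image('scene')
m[:]=0;m[95:180,185:300]=1;P=cloud('scene',m,d);q=P[(P[:,2]>24)&(P[:,2]<36)]
if len(q)>30: rect(q,'tray scene')
q=P[(P[:,2]>72)&(P[:,2]<86)]
if len(q)>30: rect(q,'tops scene')
E
python3 tray.py;python3 -c "
from h import *
print(togo([465.3,-403.7,63],pose(-1.385,0)),manip.get_state()['width'])"
```

```text
clock: 25.85
tcp_pos: [462.3, -404.7, 187.1]
eef_rot: [-2.007, -2.411, -0.0]
contact_force: [-0.1, 1.1, -2.1]
width: 29.3
grip_force: 60.2
clock: 26.02
tcp_pos: [463.9, -401.6, 187.9]
eef_rot: [-2.002, -2.416, -0.0]
contact_force: [-0.1, -0.3, -2.3]
width: 29.2
grip_force: 60.2
tray 542 rect [ 506.1 -329. ] [129.5 201.2] 10.8 mean [ 508.2 -328.4   30.3]
tray scene 460 rect [ 497.5 -287.4] [133.3 285. ] 10.5 mean [ 508.4 -323.9   27.9]
(array([-0.0025,  0.0008,  0.1256]), array([-0.0021, -0.0023,  0.0019])) 29.34260351413145
```

```bash
python3 tray.py; python3 -c "
from h import *
print(togo([517.3,-387.9,190],pose(-1.383,0)))"
```

```text
tray 558 rect [ 506.2 -328.8] [129.6 202. ] 10.8 mean [ 507.5 -328.5   30.1]
tray scene 474 rect [ 497.2 -287.6] [133.2 284.4] 10.8 mean [ 507.9 -325.5   27.7]
(array([ 0.0041,  0.0546, -0.001 ]), array([-0.0019, -0.0015, -0.0002]))
```

```bash
python3 -m pendant '[{"x":0.002,"y":0.027,"z":0,"rx":0,"ry":0,"rz":0},{"x":0.0041,"y":0.0546,"z":0,"rx":0,"ry":0,"rz":0},{"x":0.0041,"y":0.0546,"z":0,"rx":0,"ry":0,"rz":0},{"x":0.0041,"y":0.0546,"z":0.02,"rx":0,"ry":0,"rz":0},{"x":0.0041,"y":0.0546,"z":0.04,"rx":0,"ry":0,"rz":0},{"x":0.0041,"y":0.0546,"z":0.06,"rx":0,"ry":0,"rz":0},{"x":0.0041,"y":0.0546,"z":0.08,"rx":0,"ry":0,"rz":0},{"x":0.0041,"y":0.0546,"z":0.09,"rx":0,"ry":0,"rz":0},{"x":0.0041,"y":0.0546,"z":0.09,"rx":0,"ry":0,"rz":0},{"x":0.0041,"y":0.0546,"z":0.09,"rx":0,"ry":0,"rz":0}]'
python3 tray.py; python3 -c "
from h import *
print(manip.get_state()['width'],togo([517.3,-387.9,61],pose(-1.383,0)))"
```

```text
clock: 27.05
tcp_pos: [516.6, -388.7, 99.0]
eef_rot: [-2.003, -2.416, 0.001]
contact_force: [0.7, -1.2, -1.4]
width: 29.4
grip_force: 60.7
tray 415 rect [ 505.8 -327.3] [129.5 199. ] 10.8 mean [ 505.3 -296.8   30.2]
intray 97 rect [ 513.5 -364.9] [29.9  2.5] 10.7 mean [ 513.6 -365.1   71.8]
tray scene 424 rect [ 495.9 -287.5] [134.4 284.5] 11.0 mean [ 510.3 -313.1   27.7]
tops scene 67 rect [ 525.5 -379.2] [26.  53.5] 45.1 mean [ 521.5 -372.3   78.6]
29.44568263013912 (array([0.0019, 0.0003, 0.0397]), array([-0.0005,  0.0009, -0.0017]))
```

```bash
python3 -m pendant '[{"x":0.001,"y":0,"z":0.01,"rx":0,"ry":0,"rz":0},{"x":0.001,"y":0,"z":0.02,"rx":0,"ry":0,"rz":0},{"x":0.001,"y":0,"z":0.03,"rx":0,"ry":0,"rz":0},{"x":0.001,"y":0,"z":0.036,"rx":0,"ry":0,"rz":0},{"x":0.001,"y":0,"z":0.038,"rx":0,"ry":0,"rz":0},{"x":0.001,"y":0,"z":0.038,"rx":0,"ry":0,"rz":0},{"x":0.001,"y":0,"z":0.038,"rx":0,"ry":0,"rz":0}]'
python3 -m pendant '[{"x":0,"y":0,"z":0.001,"rx":0,"ry":0,"rz":0},{"x":0,"y":0,"z":0.001,"rx":0,"ry":0,"rz":0}]'
```

```text
clock: 27.73
tcp_pos: [516.3, -388.1, 60.8]
eef_rot: [-2.004, -2.416, 0.001]
contact_force: [-0.6, -0.1, -2.4]
width: 29.2
grip_force: 61.0
clock: 27.9
tcp_pos: [516.4, -388.2, 60.0]
eef_rot: [-2.005, -2.416, 0.001]
contact_force: [-0.9, 0.7, -2.0]
width: 29.4
grip_force: 61.0
```

Not quite touching yet, so I'll go down another millimetre and then release.

```bash
python3 -m pendant '[{"x":0,"y":0,"z":0.001,"rx":0,"ry":0,"rz":0},{"x":0,"y":0,"z":0.001,"rx":0,"ry":0,"rz":0}]'
python3 -m pendant '[{"x":0,"y":0,"z":0,"rx":0,"ry":0,"rz":0},{"x":0,"y":0,"z":0,"rx":0,"ry":0,"rz":0},{"x":0,"y":0,"z":0,"rx":0,"ry":0,"rz":0},{"x":0,"y":0,"z":0,"rx":0,"ry":0,"rz":0},{"x":0,"y":0,"z":0,"rx":0,"ry":0,"rz":0}]' -0.15
python3 -m pendant '[{"x":0,"y":0,"z":-0.02,"rx":0,"ry":0,"rz":0},{"x":0,"y":0,"z":-0.05,"rx":0,"ry":0,"rz":0},{"x":0,"y":0,"z":-0.09,"rx":0,"ry":0,"rz":0},{"x":0,"y":0,"z":-0.13,"rx":0,"ry":0,"rz":0},{"x":0,"y":0,"z":-0.135,"rx":0,"ry":0,"rz":0},{"x":0,"y":0,"z":-0.135,"rx":0,"ry":0,"rz":0},{"x":0,"y":0,"z":-0.135,"rx":0,"ry":0,"rz":0}]'
python3 tray.py; python3 -c "
from h import *
print(manip.get_state()['width'],togo([542.5,-48.6,195],pose(-1.428,0)))"
```

```text
clock: 28.07
tcp_pos: [516.5, -388.3, 59.5]
eef_rot: [-2.005, -2.417, 0.001]
contact_force: [-1.1, -0.2, 0.3]
width: 29.4
grip_force: 61.0
clock: 28.48
tcp_pos: [516.4, -388.1, 59.1]
eef_rot: [-2.005, -2.416, 0.001]
contact_force: [-0.0, -1.2, 0.5]
width: 49.4
grip_force: 0.0
clock: 29.07
tcp_pos: [516.6, -388.2, 194.2]
eef_rot: [-2.005, -2.417, 0.001]
contact_force: [0.5, 0.6, -0.0]
width: 49.1
grip_force: 0.0
tray 569 rect [ 506.2 -329. ] [129.7 202. ] 10.8 mean [ 504.6 -328.1   30.2]
intray 339 rect [ 517.4 -386.4] [30.  46.8] 10.2 mean [ 516.4 -382.1   77.4]
tray scene 498 rect [ 497.3 -286.1] [132.8 287.4] 10.8 mean [ 511.3 -324.7   28.2]
tops scene 179 rect [ 517.2 -386.1] [31.5 45.1] 12.7 mean [ 518.3 -383.6   77.6]
48.98681809033285 (array([ 0.3279,  0.0889, -0.0021]), array([-0.0039, -0.0043,  0.043 ]))
```

Cell 2 stands in the tray with its top at about 79 mm. Next is cell 1.

```bash
python3 -m pendant '[{"x":0.037,"y":0.01,"z":0,"rx":0,"ry":0,"rz":0.043},{"x":0.074,"y":0.02,"z":0,"rx":0,"ry":0,"rz":0.043},{"x":0.111,"y":0.03,"z":0,"rx":0,"ry":0,"rz":0.043},{"x":0.148,"y":0.04,"z":0,"rx":0,"ry":0,"rz":0.043},{"x":0.185,"y":0.05,"z":0,"rx":0,"ry":0,"rz":0.043},{"x":0.222,"y":0.06,"z":0,"rx":0,"ry":0,"rz":0.043},{"x":0.259,"y":0.07,"z":0,"rx":0,"ry":0,"rz":0.043},{"x":0.296,"y":0.08,"z":0,"rx":0,"ry":0,"rz":0.043},{"x":0.3279,"y":0.0889,"z":0,"rx":0,"ry":0,"rz":0.043},{"x":0.3279,"y":0.0889,"z":0,"rx":0,"ry":0,"rz":0.043}]'
python3 -m pendant '[{"x":0,"y":0,"z":0,"rx":0,"ry":0,"rz":0},{"x":0,"y":0,"z":0,"rx":0,"ry":0,"rz":0},{"x":0,"y":0,"z":0,"rx":0,"ry":0,"rz":0}]'
python3 -c "
from h import *
print(manip.get_state()['width'],togo([542.5,-48.6,70],pose(-1.428,0)))"
```

```text
clock: 30.0
tcp_pos: [541.9, -43.5, 192.0]
eef_rot: [-2.046, -2.374, 0.001]
contact_force: [0.1, 0.2, -1.2]
width: 49.1
grip_force: 0.0
clock: 30.25
tcp_pos: [542.9, -50.4, 193.3]
eef_rot: [-2.056, -2.37, 0.002]
contact_force: [-0.5, -0.8, -0.3]
width: 48.9
grip_force: 0.0
48.92742226843994 (array([0.0016, 0.0002, 0.1233]), array([-0.0035, -0.0017, -0.0011]))
```

```bash
python3 -m pendant '[{"x":0.0016,"y":0,"z":0.03,"rx":0,"ry":0,"rz":0},{"x":0.0016,"y":0,"z":0.06,"rx":0,"ry":0,"rz":0},{"x":0.0016,"y":0,"z":0.08,"rx":0,"ry":0,"rz":0},{"x":0.0016,"y":0,"z":0.1,"rx":0,"ry":0,"rz":0},{"x":0.0016,"y":0,"z":0.115,"rx":0,"ry":0,"rz":0},{"x":0.0016,"y":0,"z":0.123,"rx":0,"ry":0,"rz":0},{"x":0.0016,"y":0,"z":0.123,"rx":0,"ry":0,"rz":0},{"x":0.0016,"y":0,"z":0.123,"rx":0,"ry":0,"rz":0}]'
python3 -m pendant '[{"x":0,"y":0,"z":0,"rx":0,"ry":0,"rz":0},{"x":0,"y":0,"z":0,"rx":0,"ry":0,"rz":0},{"x":0,"y":0,"z":0,"rx":0,"ry":0,"rz":0},{"x":0,"y":0,"z":0,"rx":0,"ry":0,"rz":0},{"x":0,"y":0,"z":0,"rx":0,"ry":0,"rz":0},{"x":0,"y":0,"z":0,"rx":0,"ry":0,"rz":0}]' 1
python3 -m pendant '[{"x":0,"y":0,"z":-0.01,"rx":0,"ry":0,"rz":0},{"x":0,"y":0,"z":-0.02,"rx":0,"ry":0,"rz":0},{"x":0,"y":0,"z":-0.04,"rx":0,"ry":0,"rz":0},{"x":0,"y":0,"z":-0.06,"rx":0,"ry":0,"rz":0},{"x":0,"y":0,"z":-0.08,"rx":0,"ry":0,"rz":0},{"x":0,"y":0,"z":-0.1,"rx":0,"ry":0,"rz":0},{"x":0,"y":0,"z":-0.12,"rx":0,"ry":0,"rz":0},{"x":0,"y":0,"z":-0.12,"rx":0,"ry":0,"rz":0},{"x":0,"y":0,"z":-0.12,"rx":0,"ry":0,"rz":0}]'
python3 tray.py; python3 -c "
from h import *
print(togo([506.2,-328.9,190],pose(-1.383,0)))"
```

```text
clock: 30.92
tcp_pos: [542.8, -48.6, 71.2]
eef_rot: [-2.057, -2.371, 0.001]
contact_force: [-0.1, 0.6, 0.2]
width: 49.0
grip_force: 0.0
clock: 31.42
tcp_pos: [541.6, -48.5, 72.5]
eef_rot: [-2.054, -2.372, 0.006]
contact_force: [-8.2, -2.8, 6.9]
width: 29.1
grip_force: 60.2
clock: 32.17
tcp_pos: [544.5, -48.1, 193.4]
eef_rot: [2.055, 2.373, 0.002]
contact_force: [-0.4, 0.3, -2.7]
width: 29.5
grip_force: 60.3
tray 563 rect [ 506.3 -329.3] [129.6 202.3] 10.8 mean [ 504.6 -327.9   30.2]
intray 337 rect [ 517.3 -386. ] [30.  46.3] 10.1 mean [ 516.5 -382.2   77.3]
tray scene 499 rect [ 497.3 -285. ] [132.6 289.3] 10.6 mean [ 511.4 -323.5   28.1]
tops scene 182 rect [ 516.6 -386.3] [31.4 46.8] 9.8 mean [ 518.  -383.6   77.4]
(array([-0.2732, -0.0761,  0.0003]), array([-0.0025, -0.0018, -0.0449]))
```

```bash
python3 -m pendant '[{"x":-0.035,"y":-0.01,"z":0,"rx":0,"ry":0,"rz":0},{"x":-0.07,"y":-0.02,"z":0,"rx":0,"ry":0,"rz":-0.01},{"x":-0.105,"y":-0.03,"z":0,"rx":0,"ry":0,"rz":-0.02},{"x":-0.14,"y":-0.04,"z":0,"rx":0,"ry":0,"rz":-0.03},{"x":-0.175,"y":-0.05,"z":0,"rx":0,"ry":0,"rz":-0.045},{"x":-0.21,"y":-0.06,"z":0,"rx":0,"ry":0,"rz":-0.045},{"x":-0.245,"y":-0.07,"z":0,"rx":0,"ry":0,"rz":-0.045},{"x":-0.2732,"y":-0.0761,"z":0,"rx":0,"ry":0,"rz":-0.045},{"x":-0.2732,"y":-0.0761,"z":0,"rx":0,"ry":0,"rz":-0.045},{"x":-0.2732,"y":-0.0761,"z":0,"rx":0,"ry":0,"rz":-0.045}]'
python3 -m pendant '[{"x":0,"y":0,"z":0,"rx":0,"ry":0,"rz":0},{"x":0,"y":0,"z":0,"rx":0,"ry":0,"rz":0},{"x":0,"y":0,"z":0,"rx":0,"ry":0,"rz":0}]'
python3 tray.py; python3 -c "
from h import *
print(togo([506.2,-328.9,62],pose(-1.383,0)))"
```

```text
clock: 33.1
tcp_pos: [505.4, -330.1, 188.9]
eef_rot: [-2.004, -2.413, 0.0]
contact_force: [-0.4, 0.5, -2.5]
width: 29.0
grip_force: 60.1
clock: 33.35
tcp_pos: [506.8, -327.6, 190.5]
eef_rot: [-1.999, -2.419, 0.0]
contact_force: [-0.2, -0.1, -1.6]
width: 29.3
grip_force: 60.1
tray 347 rect [ 503.2 -312.9] [129.5 169.4] 10.8 mean [ 501.2 -278.4   30.4]
tray scene 488 rect [ 496.8 -287.1] [133.5 285. ] 10.7 mean [ 510.8 -324.1   28.2]
tops scene 176 rect [ 516.6 -385.9] [31.5 48. ] 8.9 mean [ 518.  -384.    77.6]
(array([-0.0009, -0.0007,  0.129 ]), array([-0.002 , -0.0016,  0.0016]))
```

```bash
python3 -m pendant '[{"x":0,"y":0,"z":0.02,"rx":0,"ry":0,"rz":0},{"x":0,"y":0,"z":0.04,"rx":0,"ry":0,"rz":0},{"x":0,"y":0,"z":0.06,"rx":0,"ry":0,"rz":0},{"x":0,"y":0,"z":0.08,"rx":0,"ry":0,"rz":0},{"x":0,"y":0,"z":0.1,"rx":0,"ry":0,"rz":0},{"x":0,"y":0,"z":0.115,"rx":0,"ry":0,"rz":0},{"x":0,"y":0,"z":0.123,"rx":0,"ry":0,"rz":0},{"x":0,"y":0,"z":0.127,"rx":0,"ry":0,"rz":0},{"x":0,"y":0,"z":0.127,"rx":0,"ry":0,"rz":0},{"x":0,"y":0,"z":0.127,"rx":0,"ry":0,"rz":0}]'
python3 -m pendant '[{"x":0,"y":0,"z":0.001,"rx":0,"ry":0,"rz":0},{"x":0,"y":0,"z":0.001,"rx":0,"ry":0,"rz":0}]'
```

```text
clock: 34.28
tcp_pos: [507.0, -329.3, 64.9]
eef_rot: [-2.002, -2.42, 0.001]
contact_force: [-0.5, -0.2, -1.8]
width: 29.2
grip_force: 60.3
clock: 34.45
tcp_pos: [507.0, -329.5, 64.2]
eef_rot: [-2.003, -2.42, 0.001]
contact_force: [-0.4, 0.6, -1.4]
width: 29.3
grip_force: 60.3
```

```bash
python3 -m pendant '[{"x":0,"y":0,"z":0.001,"rx":0,"ry":0,"rz":0},{"x":0,"y":0,"z":0.002,"rx":0,"ry":0,"rz":0},{"x":0,"y":0,"z":0.002,"rx":0,"ry":0,"rz":0}]'
python3 -m pendant '[{"x":0,"y":0,"z":0.001,"rx":0,"ry":0,"rz":0},{"x":0,"y":0,"z":0.001,"rx":0,"ry":0,"rz":0}]'
python3 -m pendant '[{"x":0,"y":0,"z":0.0006,"rx":0,"ry":0,"rz":0},{"x":0,"y":0,"z":0.0006,"rx":0,"ry":0,"rz":0}]'
```

```text
clock: 34.7
tcp_pos: [506.7, -329.3, 61.5]
eef_rot: [-2.003, -2.419, 0.001]
contact_force: [0.2, 0.3, -0.1]
width: 29.6
grip_force: 60.3
clock: 34.87
tcp_pos: [506.7, -329.4, 61.5]
eef_rot: [-2.002, -2.419, 0.001]
contact_force: [-2.0, 0.9, 7.5]
width: 29.5
grip_force: 61.4
clock: 35.03
tcp_pos: [506.8, -329.5, 61.5]
eef_rot: [-2.002, -2.419, 0.001]
contact_force: [-4.1, 2.4, 11.3]
width: 29.0
grip_force: 62.1
```

In contact with the floor. Release, back off and go to cell 0.

```bash
python3 -m pendant '[{"x":0,"y":0,"z":-0.001,"rx":0,"ry":0,"rz":0},{"x":0,"y":0,"z":-0.001,"rx":0,"ry":0,"rz":0}]'
python3 -m pendant '[{"x":0,"y":0,"z":0,"rx":0,"ry":0,"rz":0},{"x":0,"y":0,"z":0,"rx":0,"ry":0,"rz":0},{"x":0,"y":0,"z":0,"rx":0,"ry":0,"rz":0},{"x":0,"y":0,"z":0,"rx":0,"ry":0,"rz":0},{"x":0,"y":0,"z":0,"rx":0,"ry":0,"rz":0}]' -0.15
python3 -m pendant '[{"x":0,"y":0,"z":-0.02,"rx":0,"ry":0,"rz":0},{"x":0,"y":0,"z":-0.05,"rx":0,"ry":0,"rz":0},{"x":0,"y":0,"z":-0.09,"rx":0,"ry":0,"rz":0},{"x":0,"y":0,"z":-0.13,"rx":0,"ry":0,"rz":0},{"x":0,"y":0,"z":-0.135,"rx":0,"ry":0,"rz":0},{"x":0,"y":0,"z":-0.135,"rx":0,"ry":0,"rz":0},{"x":0,"y":0,"z":-0.135,"rx":0,"ry":0,"rz":0}]'
python3 tray.py; python3 -c "
from h import *
print(manip.get_state()['width'],togo([534,10.8,195],pose(-1.428,0)))"
```

```text
clock: 35.2
tcp_pos: [506.7, -329.4, 61.5]
eef_rot: [-2.003, -2.419, 0.001]
contact_force: [-2.3, 0.4, 6.7]
width: 29.1
grip_force: 61.5
clock: 35.62
tcp_pos: [506.3, -328.9, 60.2]
eef_rot: [-2.002, -2.418, 0.001]
contact_force: [-0.3, 0.3, 0.3]
width: 49.2
grip_force: 0.0
clock: 36.2
tcp_pos: [506.6, -329.0, 195.2]
eef_rot: [-2.002, -2.418, 0.001]
contact_force: [0.3, 0.4, -0.6]
width: 49.0
grip_force: 0.0
tray 373 rect [ 503.3 -314.1] [129.4 171.9] 10.9 mean [ 501.2 -281.5   30.4]
intray 550 rect [ 511.3 -350.2] [30.4 90.6] 9.4 mean [ 510.5 -346.3   77.1]
tray scene 555 rect [ 496.6 -286.7] [132.7 287.6] 11.0 mean [ 511.9 -321.8   28.4]
tops scene 364 rect [ 511.7 -356.1] [ 32.6 105.6] 9.3 mean [ 513.1 -354.    77.4]
49.367724538899374 (array([ 0.3278,  0.0911, -0.0007]), array([-0.0042, -0.0044,  0.0449]))
```

```bash
python3 -m pendant '[{"x":0.037,"y":0.01,"z":0,"rx":0,"ry":0,"rz":0.045},{"x":0.074,"y":0.02,"z":0,"rx":0,"ry":0,"rz":0.045},{"x":0.111,"y":0.03,"z":0,"rx":0,"ry":0,"rz":0.045},{"x":0.148,"y":0.04,"z":0,"rx":0,"ry":0,"rz":0.045},{"x":0.185,"y":0.05,"z":0,"rx":0,"ry":0,"rz":0.045},{"x":0.222,"y":0.06,"z":0,"rx":0,"ry":0,"rz":0.045},{"x":0.259,"y":0.07,"z":0,"rx":0,"ry":0,"rz":0.045},{"x":0.296,"y":0.081,"z":0,"rx":0,"ry":0,"rz":0.045},{"x":0.3278,"y":0.0911,"z":0,"rx":0,"ry":0,"rz":0.045},{"x":0.3278,"y":0.0911,"z":0,"rx":0,"ry":0,"rz":0.045}]'
python3 -m pendant '[{"x":0,"y":0,"z":0,"rx":0,"ry":0,"rz":0},{"x":0,"y":0,"z":0,"rx":0,"ry":0,"rz":0},{"x":0,"y":0,"z":0,"rx":0,"ry":0,"rz":0}]'
python3 -c "
from h import *
print(manip.get_state()['width'],togo([534,10.8,70],pose(-1.428,0)))"; python3 cells.py
```

```text
clock: 37.13
tcp_pos: [533.6, 15.6, 193.5]
eef_rot: [-2.047, -2.374, 0.001]
contact_force: [-0.8, -0.0, 0.0]
width: 49.0
grip_force: 0.0
clock: 37.38
tcp_pos: [534.5, 8.8, 194.7]
eef_rot: [-2.056, -2.37, 0.003]
contact_force: [-0.4, 0.0, 1.2]
width: 49.1
grip_force: 0.0
49.07232611336256 (array([0.0018, 0.0002, 0.1247]), array([-0.0037, -0.0015, -0.0012]))
tray 635 rect [ 506.3 -329.4] [129.7 202.9] 10.7 mean [ 505.  -329.2   30.1]
intray 653 rect [ 512.5 -357.7] [ 30.4 105.7] 9.4 mean [ 511.9 -354.2   77.6]
```

```bash
python3 -m pendant '[{"x":0.0016,"y":0,"z":0.03,"rx":0,"ry":0,"rz":0},{"x":0.0016,"y":0,"z":0.06,"rx":0,"ry":0,"rz":0},{"x":0.0016,"y":0,"z":0.08,"rx":0,"ry":0,"rz":0},{"x":0.0016,"y":0,"z":0.1,"rx":0,"ry":0,"rz":0},{"x":0.0016,"y":0,"z":0.115,"rx":0,"ry":0,"rz":0},{"x":0.0016,"y":0,"z":0.124,"rx":0,"ry":0,"rz":0},{"x":0.0016,"y":0,"z":0.124,"rx":0,"ry":0,"rz":0},{"x":0.0016,"y":0,"z":0.124,"rx":0,"ry":0,"rz":0}]'
python3 -m pendant '[{"x":0,"y":0,"z":0,"rx":0,"ry":0,"rz":0},{"x":0,"y":0,"z":0,"rx":0,"ry":0,"rz":0},{"x":0,"y":0,"z":0,"rx":0,"ry":0,"rz":0},{"x":0,"y":0,"z":0,"rx":0,"ry":0,"rz":0},{"x":0,"y":0,"z":0,"rx":0,"ry":0,"rz":0},{"x":0,"y":0,"z":0,"rx":0,"ry":0,"rz":0}]' 1
python3 -m pendant '[{"x":0,"y":0,"z":-0.01,"rx":0,"ry":0,"rz":0},{"x":0,"y":0,"z":-0.02,"rx":0,"ry":0,"rz":0},{"x":0,"y":0,"z":-0.04,"rx":0,"ry":0,"rz":0},{"x":0,"y":0,"z":-0.06,"rx":0,"ry":0,"rz":0},{"x":0,"y":0,"z":-0.08,"rx":0,"ry":0,"rz":0},{"x":0,"y":0,"z":-0.1,"rx":0,"ry":0,"rz":0},{"x":0,"y":0,"z":-0.12,"rx":0,"ry":0,"rz":0},{"x":0,"y":0,"z":-0.12,"rx":0,"ry":0,"rz":0},{"x":0,"y":0,"z":-0.12,"rx":0,"ry":0,"rz":0}]'
python3 tray.py; python3 -c "
from h import *
print(togo([495.1,-270.2,190],pose(-1.383,0)))"
```

```text
clock: 38.1
tcp_pos: [534.5, 10.8, 71.7]
eef_rot: [-2.057, -2.371, 0.002]
contact_force: [-0.7, 0.0, -0.5]
width: 49.1
grip_force: 0.0
clock: 38.6
tcp_pos: [533.2, 11.0, 73.0]
eef_rot: [-2.054, -2.372, 0.006]
contact_force: [-9.6, -2.7, 7.1]
width: 29.1
grip_force: 60.2
clock: 39.35
tcp_pos: [536.3, 11.3, 194.1]
eef_rot: [2.055, 2.373, 0.003]
contact_force: [0.6, -0.1, -2.0]
width: 29.3
grip_force: 60.2
tray 563 rect [ 506.3 -329.5] [129.6 202.9] 10.8 mean [ 504.6 -327.5   30.2]
intray 651 rect [ 512.6 -357.7] [ 30.4 104.9] 9.4 mean [ 511.8 -354.2   77.5]
tray scene 551 rect [ 505.8 -327.8] [133.6 199.2] 10.1 mean [ 511.2 -321.3   28.3]
tops scene 361 rect [ 512.8 -356.2] [ 32.  105.1] 9.6 mean [ 513.  -354.5   77.4]
(array([-0.2734, -0.079 ,  0.001 ]), array([-0.0022, -0.0015, -0.0449]))
```

```bash
python3 -m pendant '[{"x":-0.035,"y":-0.01,"z":0,"rx":0,"ry":0,"rz":0},{"x":-0.07,"y":-0.02,"z":0,"rx":0,"ry":0,"rz":-0.01},{"x":-0.105,"y":-0.03,"z":0,"rx":0,"ry":0,"rz":-0.02},{"x":-0.14,"y":-0.04,"z":0,"rx":0,"ry":0,"rz":-0.03},{"x":-0.175,"y":-0.05,"z":0,"rx":0,"ry":0,"rz":-0.045},{"x":-0.21,"y":-0.06,"z":0,"rx":0,"ry":0,"rz":-0.045},{"x":-0.245,"y":-0.07,"z":0,"rx":0,"ry":0,"rz":-0.045},{"x":-0.2734,"y":-0.079,"z":0,"rx":0,"ry":0,"rz":-0.045},{"x":-0.2734,"y":-0.079,"z":0,"rx":0,"ry":0,"rz":-0.045},{"x":-0.2734,"y":-0.079,"z":0,"rx":0,"ry":0,"rz":-0.045}]'
python3 -m pendant '[{"x":0,"y":0,"z":0,"rx":0,"ry":0,"rz":0},{"x":0,"y":0,"z":0,"rx":0,"ry":0,"rz":0},{"x":0,"y":0,"z":0,"rx":0,"ry":0,"rz":0}]'
python3 tray.py; python3 -c "
from h import *
print(togo([495.1,-270.2,62],pose(-1.383,0)))"
```

```text
clock: 40.28
tcp_pos: [494.3, -271.4, 189.7]
eef_rot: [-2.004, -2.413, 0.001]
contact_force: [0.3, 0.5, -2.3]
width: 29.3
grip_force: 60.2
clock: 40.53
tcp_pos: [495.6, -268.9, 191.0]
eef_rot: [-1.999, -2.419, 0.001]
contact_force: [-0.6, -0.6, -2.9]
width: 29.4
grip_force: 60.2
tray 251 rect [ 505.9 -327.9] [129.4 199.1] 10.8 mean [ 502.7 -269.5   30.3]
tray scene 557 rect [ 497.  -287.4] [132.8 283. ] 11.2 mean [ 511.8 -321.6   28.3]
tops scene 357 rect [ 512.4 -356.5] [ 32.5 105.9] 9.5 mean [ 512.9 -354.    77.7]
(array([-0.0011, -0.0005,  0.1294]), array([-0.002 , -0.0016,  0.0017]))
```

```bash
python3 -m pendant '[{"x":0,"y":0,"z":0.02,"rx":0,"ry":0,"rz":0},{"x":0,"y":0,"z":0.04,"rx":0,"ry":0,"rz":0},{"x":0,"y":0,"z":0.06,"rx":0,"ry":0,"rz":0},{"x":0,"y":0,"z":0.08,"rx":0,"ry":0,"rz":0},{"x":0,"y":0,"z":0.1,"rx":0,"ry":0,"rz":0},{"x":0,"y":0,"z":0.115,"rx":0,"ry":0,"rz":0},{"x":0,"y":0,"z":0.123,"rx":0,"ry":0,"rz":0},{"x":0,"y":0,"z":0.128,"rx":0,"ry":0,"rz":0},{"x":0,"y":0,"z":0.128,"rx":0,"ry":0,"rz":0},{"x":0,"y":0,"z":0.128,"rx":0,"ry":0,"rz":0}]'
python3 -m pendant '[{"x":0,"y":0,"z":0.001,"rx":0,"ry":0,"rz":0},{"x":0,"y":0,"z":0.002,"rx":0,"ry":0,"rz":0},{"x":0,"y":0,"z":0.002,"rx":0,"ry":0,"rz":0}]'
python3 -m pendant '[{"x":0,"y":0,"z":0.0007,"rx":0,"ry":0,"rz":0},{"x":0,"y":0,"z":0.0007,"rx":0,"ry":0,"rz":0}]'
```

```text
clock: 41.47
tcp_pos: [495.7, -270.4, 64.2]
eef_rot: [-2.002, -2.419, 0.001]
contact_force: [-0.2, 0.4, -1.9]
width: 29.2
grip_force: 60.1
clock: 41.72
tcp_pos: [495.5, -270.5, 62.2]
eef_rot: [-2.003, -2.419, 0.001]
contact_force: [-0.0, 0.4, -1.6]
width: 29.4
grip_force: 60.1
clock: 41.88
tcp_pos: [495.5, -270.6, 61.9]
eef_rot: [-2.003, -2.419, 0.001]
contact_force: [-1.8, -0.2, 4.5]
width: 29.7
grip_force: 60.9
```

Touching. Release, lift clear, and look at everything.

```bash
python3 -m pendant '[{"x":0,"y":0,"z":0,"rx":0,"ry":0,"rz":0},{"x":0,"y":0,"z":0,"rx":0,"ry":0,"rz":0},{"x":0,"y":0,"z":0,"rx":0,"ry":0,"rz":0},{"x":0,"y":0,"z":0,"rx":0,"ry":0,"rz":0},{"x":0,"y":0,"z":0,"rx":0,"ry":0,"rz":0}]' -0.15
python3 -m pendant '[{"x":0,"y":0,"z":-0.02,"rx":0,"ry":0,"rz":0},{"x":0,"y":0,"z":-0.05,"rx":0,"ry":0,"rz":0},{"x":0,"y":0,"z":-0.09,"rx":0,"ry":0,"rz":0},{"x":0,"y":0,"z":-0.13,"rx":0,"ry":0,"rz":0},{"x":0,"y":0,"z":-0.16,"rx":0,"ry":0,"rz":0},{"x":0.04,"y":-0.04,"z":-0.16,"rx":0,"ry":0,"rz":0},{"x":0.08,"y":-0.08,"z":-0.16,"rx":0,"ry":0,"rz":0},{"x":0.12,"y":-0.1,"z":-0.16,"rx":0,"ry":0,"rz":0},{"x":0.15,"y":-0.12,"z":-0.16,"rx":0,"ry":0,"rz":0},{"x":0.15,"y":-0.12,"z":-0.16,"rx":0,"ry":0,"rz":0}]'
python3 -m pendant '[{"x":0,"y":0,"z":0,"rx":0,"ry":0,"rz":0},{"x":0,"y":0,"z":0,"rx":0,"ry":0,"rz":0},{"x":0,"y":0,"z":0,"rx":0,"ry":0,"rz":0}]'
python3 tray.py; python3 jaw.py
python3 - <<'E'
from h import *
im,d=imaging.get_image('scene');im2,_=imaging.get_image('top')
cv2.imwrite('pics/end.png',np.vstack([cv2.resize(im[90:260,180:460],(494,300)),cv2.resize(im2[130:330,190:520],(495,300))[:,:494]]))
m=np.zeros((400,640),bool);m[165:245,210:280]=1;P=cloud('scene',m,d);P=P[(P[:,2]>70)&(P[:,2]<125)&(abs(P[:,0]-657)<45)&(abs(P[:,1]+165)<20)]
for z in range(70,125,8):
    q=P[(P[:,2]>=z)&(P[:,2]<z+8)]
    if len(q): print(z,len(q),q.mean(0).round(1))
E
```

```text
clock: 42.3
tcp_pos: [495.2, -270.2, 60.8]
eef_rot: [-2.002, -2.418, 0.001]
contact_force: [0.0, -0.0, 0.3]
width: 49.4
grip_force: 0.0
clock: 43.13
tcp_pos: [347.1, -142.9, 220.4]
eef_rot: [-2.0, -2.417, 0.001]
contact_force: [0.3, 0.5, 0.5]
width: 49.4
grip_force: 0.0
clock: 43.38
tcp_pos: [350.3, -146.1, 221.9]
eef_rot: [-2.003, -2.42, 0.001]
contact_force: [-0.1, -0.7, 0.9]
width: 49.0
grip_force: 0.0
tray 580 rect [ 506.3 -328.9] [129.8 201.7] 10.7 mean [ 503.9 -324.8   30.2]
intray 960 rect [ 507.3 -328.5] [ 30.7 164.2] 10.1 mean [ 506.7 -326.2   77.6]
tray scene 605 rect [ 496.5 -287.2] [133.3 287.6] 11.3 mean [ 510.2 -315.7   28.4]
tops scene 544 rect [ 507.  -326.9] [ 32.7 164.7] 9.5 mean [ 507.5 -323.9   77.4]
scene jaw 254 [-57.8 -41.9 -21.9]
top jaw 762 [-57.2 -45.7 -21.8]
70 11 [ 657.4 -158.2   74.9]
78 18 [ 659.8 -161.    83. ]
86 25 [ 672.7 -159.    91.2]
94 47 [ 671.8 -160.9   97.7]
102 5 [ 678.8 -161.6  106.2]
110 13 [ 681.5 -162.8  113.6]
```

View pics/end.png

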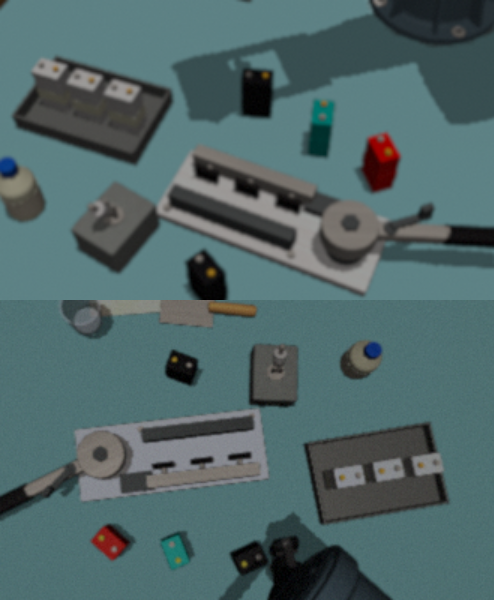

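The picture shows all three cells standing in the tray (bottom half: 348,475 / 388,468 / 427,462) and the clamp empty with its jaw back. The toggle is over on its far side with the collar down, the bystanders look undisturbed, and the robot is clear. Handing in.

```bash
python3 -c "
from h import *
print(manip.hand_in())"
```

```text
the job is handed in; nothing more can be done
None
```

I handed the job in: the channel is isolated with the collar down, the clamp is open (jaw backed off about 13 of 14.3 mm), and all three cells stand in the tray; the hand-in gave no verdict.

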